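Emptying the bell-polishing barrel

ROBOT

A 6-joint arm with a two-finger parallel gripper is mounted at the origin on the work surface. World frame = base frame: x ahead of the robot, y to its left, z up, the work surface at z = 0. Lengths are in mm, angles in rad, forces in N, time in s.
With the tool pointing down it reaches from about 275 to 775 mm from the base axis. Payload 14.6 kg.
Tool frame: the origin (TCP) lies on the mounting face of the last link; the fingertips stand 173 mm ahead of it and the grasp point (between the pads) lies 155 mm ahead of it; z points along the fingers, x is the direction in which the jaws open and shut, and the axes are right-handed (so a half turn about z gives the same grasp; the last joint's range is limited). The gripper opens to 85 mm and grips with 20 to 120 N. Pads are 22 mm wide; open, the fingers measure 114 mm over their backs; the gripper's body (76 mm by 85 mm) begins 54 mm behind the grasp point. The pads swing forward as they close: fully open they stand 13 mm farther back than shut.
Start: joints at [-1.429, 0.263, -0.048, 1.259, 0, 1.415], TCP at [153.536, -502.051, 404.678] pointing down, gripper open.
Joint ranges: [-2.65, 2.65], [-0.89, 1.7], [-1.18, 1.37], [-2.13, 2.11], [-1.35, 1.29], [-3.14, 3.14]. Speed limits (rad/s): [1.89, 1.89, 2.57, 2.79, 3.14, 3.14].

INTERFACE

Orientations are given as a unit quaternion [w, x, y, z].
In Python, from cell import get_state, snapshot, get_calibration, job_done gives the robot as it stands.
- The arm moves only by the tool jog_arm, never from a script. Its argument "commands" is a list of rows, each a list of 5 numbers: the closure, from 0 (fully open) to 1 (shut), then the shift along the tool's x, y, z in m, then the turn about the tool's z in degrees. A call has 1 to 5 rows; each row shifts and turns the commanded pose from where the row before left it, along the tool's axes as they then stand; what a row does not reach is not made up. A row lasts 1/12 s, in which the tool goes at most 41.7 mm and 7.16 degrees, less where a joint would pass 70% of its speed; a pose out of reach is approached as far as the arm can. A call is refused whole if a number of a shift passes 0.0417 or a number of a turn 7.16, either way. A call with a gripper value outside its range is refused whole. The fingers move at their own pace and stop on an object; the grip force is fixed at half the most. Time passes only in rows, so rows that do not move let the fingers close. It gives the time, the measured TCP pose, the force and the opening at its end, in the units of the state.
- get_state(): the state, without advancing time (a new reading comes with each control period).
- snapshot(name): name is "scene" or "top"; returns the picture (384x512x3 uint8, red, green, blue); there is no depth.
- get_calibration(name): a dict with "fovy" (degrees; the focal length in pixels is half the picture's height over the tangent of half this angle, whatever the lens; pixels are square), "cx", "cy" (the principal point, pixels), "origin" and "orientation" of the camera in the world. Camera axes: x right, y up, looking along -z (the intrinsics and any distortion apply to the point x, -y, -z); pixel columns grow to the right and rows downward; lengths in mm; the calibration is good to about 2 mm. A picture is of the moment at which its call begins. get_calibration takes no time and is no camera call.
- job_done(): hands the job in, once; it reports no verdict.
The state is a dict: "time_s": time; "joint_positions": joint angles; "dq": joint speeds; "joint_efforts": joint torques, N m; "position": TCP position; "ee_rot": TCP orientation; "force": force on the tool from outside, world axes, zero at the start; "torque": the same for the moment, N m; "opening": finger opening in mm.
Only numpy, scipy, OpenCV 4.12 (cv2) and the standard library are available. Lean on these libraries where they do the work, as an engineer would, in place of code of your own. Each camera call takes 0.05 s, during which the arm holds its last target.

TASK

The tipping barrel holds freshly polished bronze bells mixed with steel polishing balls. Turn its cap to the small hole and tip the barrel until every steel ball has run out into the blue ball bay while the bells stay inside, then feed the carriage along with its knob, turn the cap to the open port and tip all the bells out into the wooden chute. Set the barrel upright again and lay every bell in the felt-lined tray, leaving the other things on the bench alone.

Things in the scene. Friction and masses are not known exactly. Their poses are not given: they have to be found in the camera images.
- barrel_mid (a point): Centre of the barrel, on its tilting axis, 200 mm above the bench. Green octagonal pot, 150 mm wide, 107 mm high, on swan-neck cheeks. Axes turn with it: z out of the mouth (up at the start), x the tilting axis, y the side it pours over, where a gutter 18 mm wide, with a yellow back, runs inside up to the mouth. Under the cap a fixed dark plate shuts the mouth but for the third at the gutter.
- barrel (a joint): Tilt of the barrel (rad): 0 upright, 2.27 fully tipped over its +y side, stops at both ends. Stays where it is left (0.45 N m of friction, about 5 N at the handle). Tipping swings barrel z towards barrel +y. Things that hang back in the barrel come out if it is rocked back to about 1.4 and tipped again.
- tilt_grip (a point): Middle of the tilt handle's grip: a red round bar, 16 mm thick, along the tilting axis and 90 mm from it, 132 mm from the barrel's middle on its -x side; 60 mm long, on a crank arm at its inner end. Upright, it lies 65 degrees behind the vertical (away from the pouring side); it swings over the top to 65 degrees in front when fully tipped. Axes as barrel_mid.
- cap (a joint): Turn of the cap (rad), counter-clockwise positive from above with the barrel upright. Aluminium disc 186 mm wide in three thirds: at 0 the blank third lies at the gutter (shut), at 2.094 the third with one small hole (23 mm, near the rim, over the gutter), at 4.189 the open third. Range -0.6 to 4.6; 0.15 N m of friction, stays where it is left.
- cap_grip (a point): Point on the cap's axis in its grip, a black bar 64 x 14 mm, 28 mm high, on a hub in the middle of the cap: 12 mm below the top of the bar, 24 mm above the disc, 85 mm from barrel_mid. x along the bar, z out of the cap.
- carriage (a joint): Travel (m) of the catch carriage under the barrel, along barrel +x: 0 ball bay under the mouth, 0.120 bell chute under the mouth, stops at both ends. Its feed knob drives it by rack and pinion, 32 mm per radian (3.75 rad in all, about 0.3 N m), towards +x as the knob turns counter-clockwise from above. Stays where it is left.
- feed_grip (a point): Point on the axis of the feed knob in its grip, a red bar 56 x 14 mm, 34 mm high, on a dark disc 60 mm wide: 70 mm above the bench, 11 mm below the top of the bar, 23 mm above the disc. x along the bar. The knob rides on the carriage, so it moves along as it is turned.
- ball_bay (a point): Middle of the flat blue floor (23 mm above the bench) of the ball bay, one half of the carriage: an open box 112 mm (x) by 164 mm (y) inside, walls to 78 mm above the bench. Axes as the upright barrel.
- bell_chute_end (a point): Bottom of the bell chute's V at its end stop, 20 mm above the bench (pale wood, other half of the carriage). It falls 7 degrees towards +y. Bells roll from its hopper to the stop and queue: first centred 20 mm from the stop, 49 mm above the bench, the next 40 mm apart. The last 52 mm are a V tongue 34 mm wide, narrower than a bell, with room for fingers on both sides. Axes as the upright barrel.
- tray_in (a point): Middle of the blue felt floor of the loose wooden tray, 210 mm (x) by 160 mm (y) outside, 196 x 146 mm inside, rim 26 mm above the felt, about 0.7 kg.
- bell0_center (a point): Centre of a round bronze bell, a ball 40 mm across with a copper seam and a black slot, 70 g; it rolls easily. Starts in the barrel. Two or three bells are there.
- bell1_center (a point): Centre of another such bell, if it is there.
- bell2_center (a point): Centre of another such bell, if it is there.
- ball0_center (a point): Centre of a steel polishing ball, 13 mm across, 10 g. Starts in the barrel. From four to seven are there.
- ball1_center (a point): Centre of another such steel ball, if it is there.
- ball2_center (a point): Centre of another such steel ball, if it is there.
- ball3_center (a point): Centre of another such steel ball, if it is there.
- ball4_center (a point): Centre of another such steel ball, if it is there.
- ball5_center (a point): Centre of another such steel ball, if it is there.
- ball6_center (a point): Centre of another such steel ball, if it is there.
- bamboo: Bystander: bamboo resonator section standing on end, 67 mm across, 120 mm high; origin under its centre.
- cymbals: Bystander: a corded pair of small bronze cymbals, each 94 mm across and 27 mm high, lying side by side along y, dome up; origin under the middle of the pair.
- scraper: Bystander: soot-blackened steel scraper with a wooden handle, 195 mm long along x, 22 mm high; origin under its middle.

How it is judged:
By the outcome, as a careful person would: the job done as asked, in the order asked, and still so for the second after the job is handed in, with the robot touching nothing.
Of bell0, bell1, bell2 only 2 to 3 are there at a start; the rules pass over those that are not, and their reading is None.
Of ball0, ball1, ball2, ball3, ball4, ball5, ball6 only 4 to 7 are there at a start; the rules pass over those that are not, and their reading is None.
At some moment in a run one of felt_tray may be knocked a few centimetres aside while the robot is not near it.
Once in a run the grip may slacken for a moment while it holds something.
It also fails if it takes over 210 s, if anything falls off the work surface, if the arm or the gripper's body presses on something with over 40 N, if the wrist force passes 120 N, or if a joint passes its speed limit or range.

## Working session

There is one attempt and no reset: what is moved stays moved. The work goes in short steps, Python scripts to look and compute and a tool call to move; the robot and the scene stay as the last step left them, time stands still between calls to the robot, and variables do not carry over. Pictures are saved under pics/ and viewed, and the job is handed in when it is done.

Besides the shell and the picture viewer there is one more tool, called after ">>>" in YAML: its name, and indented under it one key for each argument. jog_arm: Moves the arm, as the interface text tells. Its arguments: {"type":"object","properties":{"commands":{"type":"array"}},"required":["commands"]}

```bash
ls; mkdir -p pics
python3 - <<'E'
from cell import *
import cv2
s=get_state();print(s)
for n in("scene","top"):
    print(get_calibration(n)); cv2.imwrite(f"pics/{n}0.png",snapshot(n)[:,:,::-1])
E
```

```text
pics
{'time_s': 0.0, 'joint_positions': array([-1.42929668e+00,  2.63566779e-01, -4.89606479e-02,  1.25939823e+00,
       -2.88481918e-05,  1.41548197e+00]), 'dq': array([-0.00128192,  0.00093307, -0.00109955,  0.00029592,  0.00078638,
       -0.0016989 ]), 'joint_efforts': array([-3.79281228e-04, -6.37633610e+01,  3.84574020e+01,  1.38871896e-02,
       -1.12488633e-04, -6.95212591e-06]), 'position': array([ 153.52123784, -501.95817152,  404.19355274]), 'ee_rot': array([-3.91898241e-04,  8.03888865e-01, -5.94779264e-01, -4.06780629e-04]), 'force': array([-0.5289184 , -0.30378272,  0.13214499]), 'torque': array([ 0.03706695, -0.00676374,  0.00436436]), 'opening': 85.620162705217}
{'fovy': 54.276230272676855, 'cx': 257.6083308203149, 'cy': 188.03551184025736, 'origin': array([1217.57796234, -290.85624359, 1263.51193943]), 'orientation': array([0.80567739, 0.23904905, 0.15686184, 0.51878113])}
{'fovy': 48.64531091815029, 'cx': 258.71616410042526, 'cy': 194.71923395694992, 'origin': array([ 376.45973624,  -24.20026117, 1421.33320558]), 'orientation': array([-0.70005183, -0.06409509,  0.04456969,  0.70981181])}
```

View pics/scene0.png

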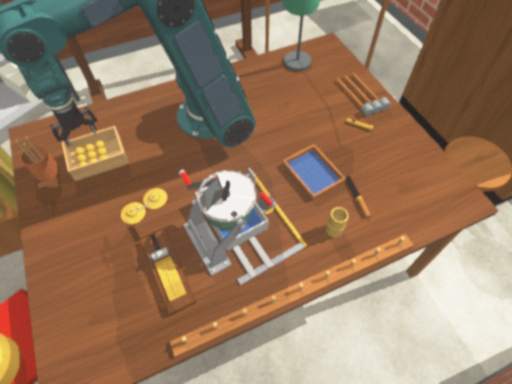

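View pics/top0.png

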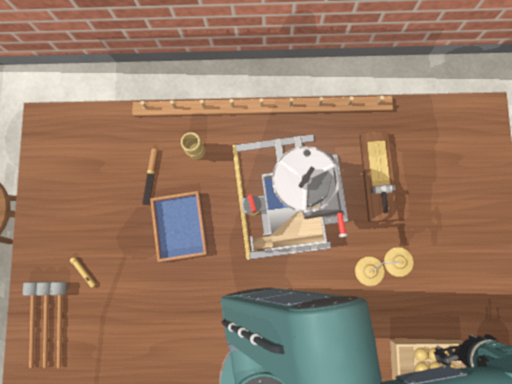

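```bash
cat > h.py <<'E'
import numpy as np, cv2
from cell import *
from scipy.spatial.transform import Rotation as R
def cam(n):
    c=get_calibration(n); q=c["orientation"]
    f=192/np.tan(np.radians(c["fovy"]/2))
    return f,c["cx"],c["cy"],np.array(c["origin"]),R.from_quat([q[1],q[2],q[3],q[0]]).as_matrix()
def ray(n,u,v):
    f,cx,cy,o,M=cam(n); d=M@np.array([(u-cx)/f,-(v-cy)/f,-1.]); return o,d/np.linalg.norm(d)
def onz(n,u,v,z):
    o,d=ray(n,u,v); return o+d*(z-o[2])/d[2]
def proj(n,p):
    f,cx,cy,o,M=cam(n); q=M.T@(np.asarray(p,float)-o); return np.array([cx+f*q[0]/-q[2],cy-f*q[1]/-q[2]])
def tri(a,b):
    (o1,d1),(o2,d2)=ray("scene",*a),ray("top",*b)
    A=np.stack([d1,-d2],1); t=np.linalg.lstsq(A,o2-o1,rcond=None)[0]
    p,q=o1+t[0]*d1,o2+t[1]*d2; return (p+q)/2,np.linalg.norm(p-q)
def crop(n,x0,y0,x1,y1,name,s=None,img=None):
    im=snapshot(n)[:,:,::-1] if img is None else img
    c=im[y0:y1,x0:x1]; s=s or min(800/(x1-x0),600/(y1-y0))
    cv2.imwrite(f"pics/{name}.png",cv2.resize(c,None,fx=s,fy=s,interpolation=cv2.INTER_CUBIC)); print(name,"scale",s,"off",x0,y0)
E
python3 - <<'E'
from h import *
print(get_calibration("top").keys())
crop("top",225,125,365,265,"t1",s=4.2,img=cv2.imread("pics/top0.png"))
crop("scene",165,155,310,290,"s1",s=4.4,img=cv2.imread("pics/scene0.png"))
E
```

```text
dict_keys(['fovy', 'cx', 'cy', 'origin', 'orientation'])
t1 scale 4.2 off 225 125
s1 scale 4.4 off 165 155
```

View pics/t1.png

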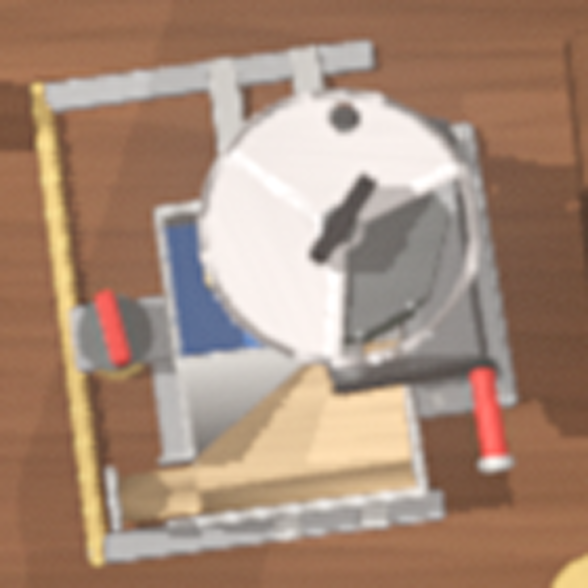

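View pics/s1.png

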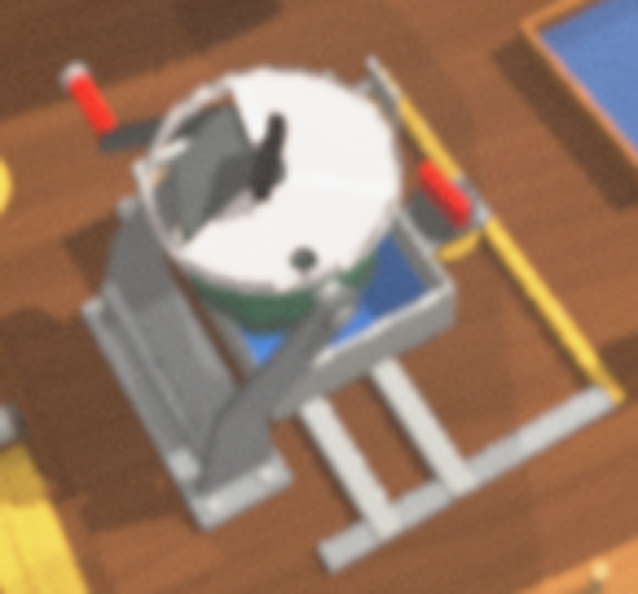

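```bash
cat > meas.py <<'E'
from h import *
def blobs(m,minA=8):
    n,l,st,c=cv2.connectedComponentsWithStats(m.astype(np.uint8)); return [(st[i,4],c[i],l==i) for i in range(1,n) if st[i,4]>=minA]
def axis(mask):
    v,u=np.nonzero(mask); p=np.stack([u,v],1).astype(float); c=p.mean(0); w,V=np.linalg.eigh(np.cov((p-c).T)); a=V[:,1]
    t=(p-c)@a; return c,a,t.min()-.5,t.max()+.5
def red(im):
    h=cv2.cvtColor(im,cv2.COLOR_BGR2HSV).astype(int); return ((h[...,0]<6)|(h[...,0]>174))&(h[...,1]>140)&(h[...,2]>110)
E
python3 - <<'E'
from meas import *
for n in("top","scene"):
    im=cv2.imread(f"pics/{n}0.png")
    for A,c,m in blobs(red(im),20):
        c,a,t0,t1=axis(m); print(n,A,c.round(1),(c+a*t0).round(1),(c+a*t1).round(1))
    h=cv2.cvtColor(im,cv2.COLOR_BGR2HSV).astype(int)
    g=im.astype(int)
    x0,y0,x1,y1=(270,140,345,220) if n=="top" else (195,165,265,225)
    dark=(g.max(2)<75); 
    for A,c,m in blobs(dark[y0:y1,x0:x1],6): 
        cc,a,t0,t1=axis(m); print(" dark",A,(c+[x0,y0]).round(1),(cc+a*t0+[x0,y0]).round(1),(cc+a*t1+[x0,y0]).round(1))
    wh=(g.min(2)>165)[y0:y1,x0:x1]
    for A,c,m in blobs(wh,50): print(" white",A,c+[x0,y0])
    bl=(h[...,0]>100)&(h[...,0]<125)&(h[...,1]>110)&(h[...,2]>60)
    for A,c,m in blobs(bl,100):
        v,u=np.nonzero(m); r=cv2.minAreaRect(np.stack([u,v],1).astype(np.float32)); print(" blue",A,c.round(1),r)
E
```

```text
top 71 [251.5 202.4] [249.1 193.5] [254.  211.5]
top 117 [340.7 223.2] [338.9 212.2] [342.3 232.9]
 white 2789 [295.87486554 175.71280029]
scene 73 [185.6 178.4] [181.8 172.1] [189.5 184.9]
scene 76 [265.3 198.5] [259.5 191.7] [270.8 205. ]
scene 1963 [ 19.5 333.1] [ 11.7 290.8] [ 28.9 384.3]
 dark 28 [225.1 192.1] [227.4 183.6] [223.4 198.4]
 white 1521 [233.26890204 196.17948718]
 blue 719 [312.5 172.2] ((312.1041259765625, 171.4100341796875), (40.31801986694336, 21.84465980529785), 49.184913635253906)
 blue 124 [252.1 220.5] ((252.3846435546875, 222.57693481445312), (10.607029914855957, 21.451881408691406), 25.34617805480957)
```

Run:
```python
from meas import *
np.set_printoptions(precision=1,suppress=True)
print("handle",tri((185.6,178.4),(340.7,223.2)))
print("handle inner",tri((189.5,184.9),(338.9,212.2)),"outer",tri((181.8,172.1),(342.3,232.9)))
print("knob",tri((265.3,198.5),(251.5,202.4)), onz("top",251.5,202.4,79), onz("scene",265.3,198.5,72))
print("knob ends", onz("top",249.1,193.5,81), onz("top",254,211.5,81))
# cap bar: crop t1 ends (318,258),(370,182) ; scene crop ends (277,118),(262,195)
T=lambda x,y:(225+x/4.2,125+y/4.2); S=lambda x,y:(165+x/4.4,155+y/4.4)
print("bar top",tri(S(276,120),T(369,182)),tri(S(263,178),T(320,258)))
print("hole",tri(S(303,259),T(344,116)))
print("hole top z260",onz("top",*T(344,116),261),onz("scene",*S(303,259),261))
for p in [(343,225),(235,155),(460,170),(332,350)]: print(onz("top",*T(*p),261))
# disc extents in top
im=cv2.imread("pics/top0.png")
# rail
for p in [(38,90),(97,560)]: print("rail",onz("top",*T(*p),20))
```

```text
handle (array([ 475.4, -219.6,  246. ]), np.float64(3.422874325548937))
handle inner (array([ 505.9, -216. ,  246.5]), np.float64(3.8520154028474347)) outer (array([ 448.4, -222.8,  249.2]), np.float64(4.405369536640639))
knob (array([560.6,  33.7,  74.5]), np.float64(3.264020294763515)) [560.5  35.1  79. ] [558.7  32.8  72. ]
knob ends [589.   42.4  81. ] [530.9  27.3  81. ]
bar top (array([ 612. , -127.4,  348.9]), np.float64(16.963771841736293)) (array([ 581.8, -119.2,  228.8]), np.float64(12.295129926879115))
hole (array([ 673.6, -129.4,  261.4]), np.float64(0.1139498666660639))
hole top z260 [ 673.7 -129.4  261. ] [ 673.3 -129.4  261. ]
[ 599.8 -126.6  261. ]
[648.4 -56.3 261. ]
[ 635.5 -204.9  261. ]
[ 516.9 -117.1  261. ]
rail [761.8  95.4  20. ]
rail [384.4  50.5  20. ]
```

```bash
python3 - <<'E'
from meas import *
np.set_printoptions(precision=1,suppress=True)
for n,(x0,y0,x1,y1) in (("top",(262,140,348,218)),("scene",(190,165,265,232))):
    im=cv2.imread(f"pics/{n}0.png"); h=cv2.cvtColor(im,cv2.COLOR_BGR2HSV).astype(int)
    w=np.zeros(im.shape[:2],bool); w[y0:y1,x0:x1]=((h[...,2]>170)&(h[...,1]<45))[y0:y1,x0:x1]
    b=max(blobs(w,50),key=lambda t:t[0])[2]
    # outer contour points of hull, kept to those near the hull
    cs,_=cv2.findContours(b.astype(np.uint8),cv2.RETR_EXTERNAL,cv2.CHAIN_APPROX_NONE)
    c=max(cs,key=len)[:,0,:].astype(float)
    P=np.array([onz(n,*p,261)[:2] for p in c])
    ctr=np.array([598,-125.])
    for _ in range(10):
        d=np.linalg.norm(P-ctr,axis=1); k=(d>85)&(d<102); Q=P[k]
        A=np.c_[2*Q,np.ones(len(Q))]; s=np.linalg.lstsq(A,(Q**2).sum(1),rcond=None)[0]; ctr=s[:2]
    print(n,ctr,np.sqrt(s[2]+ctr@ctr),k.sum(),len(P))
    g=im.astype(int).max(2)
    if n=="top":
        for t in(70,80,90):
            m=np.zeros_like(b); m[160:195,295:320]=(g<t)[160:195,295:320]
            for A,cc,mm in blobs(m,10):
                cc,a,t0,t1=axis(mm); p,q=onz(n,*(cc+a*t0),297),onz(n,*(cc+a*t1),297); print(t,A,cc,p,q,np.degrees(np.arctan2(*(q-p)[1::-1])),(p+q)/2)
T=lambda x,y:(225+x/4.2,125+y/4.2); S=lambda x,y:(165+x/4.4,155+y/4.4)
for z in(22,49):print("chute end",onz("top",*T(112,500),z))
for p in [(151,196),(199,192),(207,254),(158,261)]: print("tray rim",onz("top",*p,32))
for p in [(285,162),(312,146),(345,182),(318,196)]: print("tray rim scene",onz("scene",*p,32))
E
python3 -c "
from h import *
crop('top',140,180,220,270,'t2',s=6,img=cv2.imread('pics/top0.png'))"
```

```text
top [ 600.7 -119.8] 91.85324209732973 184 461
90 12 [310.3 170.4] [ 622.8 -139.3  297. ] [ 606.2 -127.8  297. ] 145.33838457580768 [ 614.5 -133.5  297. ]
scene [ 598.8 -122.5] 91.49913793127261 177 258
chute end [430.5  38.3  22. ]
chute end [429.5  37.1  49. ]
tray rim [593.7 372.3  32. ]
tray rim [604.6 211.7  32. ]
tray rim [399.8 183.5  32. ]
tray rim [379.2 343.5  32. ]
tray rim scene [410.4 192.   32. ]
tray rim scene [382.  334.2  32. ]
tray rim scene [598.2 363.8  32. ]
tray rim scene [611.  234.2  32. ]
t2 scale 6 off 140 180
```

View pics/t2.png

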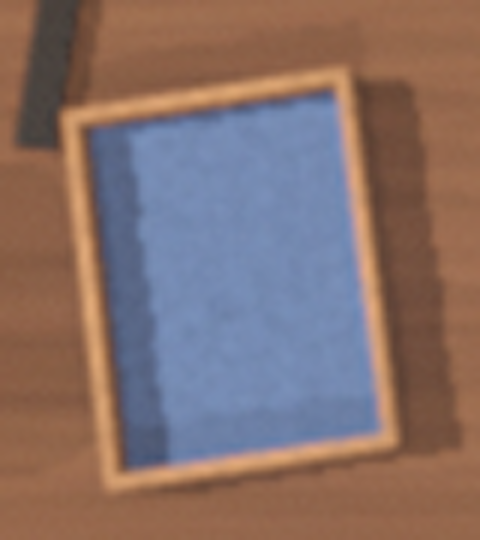

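```bash
cat > plan.py <<'E'
from h import *
def pose():
    s=get_state(); q=s["ee_rot"]; M=R.from_quat([q[1],q[2],q[3],q[0]]).as_matrix()
    return np.array(s["position"]),np.degrees(np.arctan2(M[1,0],M[0,0])),s
def wrap(a): return (a+180)%360-180
def plan(P,psi=None,clo=0,n=None,p0=None,psi0=None,turn=None):
    p,a,s=pose(); p=p if p0 is None else np.array(p0,float); a=a if psi0 is None else psi0
    d=np.array(P,float)-p; t=turn if turn is not None else (0 if psi is None else wrap(psi-a))
    n=n or max(1,int(np.ceil(max(np.linalg.norm(d)/41,abs(t)/7.1))))
    rows=[]
    for i in range(n):
        A=np.radians(a+t*i/n); x=np.array([np.cos(A),np.sin(A),0]); y=np.array([np.sin(A),-np.cos(A),0]); e=d/n
        rows.append([clo,round(e@x/1000,4),round(e@y/1000,4),round(-e[2]/1000,4),round(-t/n,2)])
    for i in range(0,n,5): print(str(rows[i:i+5]).replace(" ",""))
    return np.array(P,float),a+t
def st():
    p,a,s=pose(); print("t %.2f"%s["time_s"],"pos",p.round(1),"psi %.1f"%a,"op %.1f"%s["opening"],"F",np.round(s["force"],1),"j",np.degrees(s["joint_positions"]).round(0))
E
python3 - <<'E'
from plan import *
st()
P,a=plan((153.5+445.5*.3,-502+380*.3,520),-73+45)
print()
plan((599,-122,520),55.5,p0=P,psi0=a)
E
```

```text
t 0.10 pos [ 153.5 -502.   404.3] psi -73.0 op 85.7 F [ 1.2  0.1 -0.2] j [-82.  15.  -3.  72.   0.  81.]
[[0,np.float64(-0.01),np.float64(-0.023),np.float64(-0.0165),np.float64(-6.43)],[0,np.float64(-0.0073),np.float64(-0.024),np.float64(-0.0165),np.float64(-6.43)],[0,np.float64(-0.0046),np.float64(-0.0247),np.float64(-0.0165),np.float64(-6.43)],[0,np.float64(-0.0018),np.float64(-0.025),np.float64(-0.0165),np.float64(-6.43)],[0,np.float64(0.001),np.float64(-0.0251),np.float64(-0.0165),np.float64(-6.43)]]
[[0,np.float64(0.0038),np.float64(-0.0248),np.float64(-0.0165),np.float64(-6.43)],[0,np.float64(0.0065),np.float64(-0.0242),np.float64(-0.0165),np.float64(-6.43)]]

[[0,np.float64(0.0125),np.float64(-0.0318),np.float64(-0.0),np.float64(-6.96)],[0,np.float64(0.0163),np.float64(-0.03),np.float64(-0.0),np.float64(-6.96)],[0,np.float64(0.0198),np.float64(-0.0278),np.float64(-0.0),np.float64(-6.96)],[0,np.float64(0.023),np.float64(-0.0252),np.float64(-0.0),np.float64(-6.96)],[0,np.float64(0.0259),np.float64(-0.0222),np.float64(-0.0),np.float64(-6.96)]]
[[0,np.float64(0.0284),np.float64(-0.0189),np.float64(-0.0),np.float64(-6.96)],[0,np.float64(0.0305),np.float64(-0.0154),np.float64(-0.0),np.float64(-6.96)],[0,np.float64(0.0321),np.float64(-0.0115),np.float64(-0.0),np.float64(-6.96)],[0,np.float64(0.0333),np.float64(-0.0076),np.float64(-0.0),np.float64(-6.96)],[0,np.float64(0.034),np.float64(-0.0035),np.float64(-0.0),np.float64(-6.96)]]
[[0,np.float64(0.0342),np.float64(0.0007),np.float64(-0.0),np.float64(-6.96)],[0,np.float64(0.0338),np.float64(0.0048),np.float64(-0.0),np.float64(-6.96)]]
```

>>> jog_arm:
  commands:
    - [0,-0.01,-0.023,-0.017,-6.4]
    - [0,-0.007,-0.024,-0.017,-6.4]
    - [0,-0.005,-0.025,-0.017,-6.4]
    - [0,-0.002,-0.025,-0.017,-6.4]
    - [0,0.001,-0.025,-0.017,-6.4]

```text
time_s: 0.52
position: [249.8, -419.5, 490.3]
ee_rot: [-0.0, 0.938, -0.348, -0.0]
force: [0.8, -0.1, -0.1]
opening: 85.8
```

>>> jog_arm:
  commands:
    - [0,0.004,-0.025,-0.017,-6.4]
    - [0,0.006,-0.024,-0.017,-6.4]
    - [0.2,0.012,-0.032,0,-7]
    - [0.2,0.016,-0.03,0,-7]
    - [0.2,0.02,-0.028,0,-7]

```text
time_s: 0.93
position: [365.7, -319.7, 523.8]
ee_rot: [0.0, 0.998, -0.06, 0.0]
force: [-0.3, -0.1, -0.5]
opening: 68.1
```

>>> jog_arm:
  commands:
    - [0.3,0.023,-0.025,0,-7]
    - [0.3,0.026,-0.022,0,-7]
    - [0.3,0.028,-0.019,0,-7]
    - [0.3,0.03,-0.015,0,-7]
    - [0.3,0.032,-0.012,0,-7]

```text
time_s: 1.35
position: [494.7, -209.2, 523.5]
ee_rot: [-0.0, 0.97, 0.243, -0.0]
force: [-0.2, 0.2, -0.6]
opening: 59.5
```

>>> jog_arm:
  commands:
    - [0.3,0.033,-0.008,0,-7]
    - [0.3,0.034,-0.004,0,-7]
    - [0.3,0.034,0.001,0,-7]
    - [0.3,0.034,0.005,0,-7]
    - [0.3,0,0,0,0]

```text
time_s: 1.77
position: [600.2, -117.9, 521.9]
ee_rot: [-0.001, 0.881, 0.473, -0.0]
force: [-1.0, 0.8, -0.1]
opening: 60.2
```

```bash
sed -i 's/rows.append(\[clo,/rows.append([clo,*map(float,[/; s/round(-t\/n,2)\])/round(-t\/n,2)])])/' plan.py
python3 - <<'E'
from plan import *
st(); plan((599,-122,520),55.5)
E
```

```text
t 1.77 pos [ 600.2 -117.9  521.9] psi 56.5 op 60.2 F [-1.   0.8 -0.1] j [-19.  25.  30.  96.   0.  15.]
[[0,-0.004,0.0013,0.0019,0.95]]
```

>>> jog_arm:
  commands:
    - [0.3,-0.004,0.001,0.04,1]
    - [0.3,0,0,0.04,0]
    - [0.3,0,0,0,0]
    - [1,0,0,0,0]
    - [1,0,0,0,0]

```text
time_s: 2.18
position: [595.8, -125.4, 446.6]
ee_rot: [0.001, 0.888, 0.46, 0.001]
force: [-0.3, 0.4, 1.0]
opening: 36.8
```

>>> jog_arm:
  commands:
    - [1,0,0,0,0]
    - [1,0,0,0,0]
    - [1,0,0,0,0]

```text
time_s: 2.43
position: [596.9, -124.2, 447.1]
ee_rot: [0.001, 0.887, 0.461, 0.004]
force: [10.8, 14.4, 8.0]
opening: 12.4
```

Run:
```python
from plan import *
st(); crop("scene",165,120,310,290,"s3",s=3.5); crop("top",225,125,365,265,"t3",s=4.2)
```

```text
t 2.43 pos [ 596.9 -124.2  447.1] psi 54.9 op 12.4 F [10.8 14.4  8. ] j [-19.  23.  16.  82.   0.  16.]
s3 scale 3.5 off 165 120
t3 scale 4.2 off 225 125
```

View pics/s3.png

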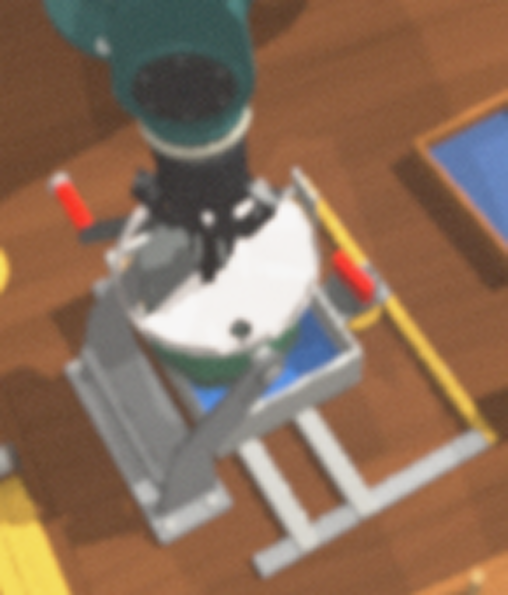

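>>> jog_arm:
  commands:
    - [1,0.002,0,0,0]
    - [1,0,0,0,-4]
    - [1,0,0,0,-7]
    - [1,0,0,0,-7]
    - [1,0,0,0,-7]

```text
time_s: 2.95
position: [597.3, -123.7, 447.1]
ee_rot: [0.003, 0.765, 0.644, 0.002]
force: [0.9, 1.3, 10.2]
opening: 12.9
```

Run:
```python
from plan import *
st()
```

```text
t 2.95 pos [ 597.3 -123.7  447.1] psi 80.1 op 12.9 F [ 0.9  1.3 10.2] j [-19.  23.  16.  83.   0.  -9.]
```

>>> jog_arm:
  commands:
    - [1,0,0,0,-7]
    - [1,0,0,0,-7]
    - [1,0,0,0,-7]
    - [1,0,0,0,-7]
    - [1,0,0,0,-7]

```text
time_s: 3.37
position: [597.3, -123.9, 447.0]
ee_rot: [0.003, 0.536, 0.844, 0.001]
force: [0.9, -1.4, 10.0]
opening: 12.7
```

>>> jog_arm:
  commands:
    - [1,0,0,0,-7]
    - [1,0,0,0,-7]
    - [1,0,0,0,-7]
    - [1,0,0,0,-7]
    - [1,0,0,0,-7]

```text
time_s: 3.78
position: [597.5, -124.0, 447.0]
ee_rot: [0.003, 0.258, 0.966, -0.0]
force: [3.7, -2.4, 9.4]
opening: 12.8
```

>>> jog_arm:
  commands:
    - [1,0,0,0,-6]
    - [1,0,0,0,0]
    - [1,0,0,0,0]

```text
time_s: 4.03
position: [597.5, -124.0, 447.0]
ee_rot: [0.004, 0.209, 0.978, -0.001]
force: [3.6, -1.8, 9.1]
opening: 12.8
```

Run:
```python
from plan import *
st(); crop("scene",165,120,310,290,"s4",s=3.5)
```

```text
t 4.03 pos [ 597.5 -124.   447. ] psi 155.8 op 12.8 F [ 3.6 -1.8  9.1] j [-19.  23.  16.  83.  -0. -85.]
s4 scale 3.5 off 165 120
```

View pics/s4.png

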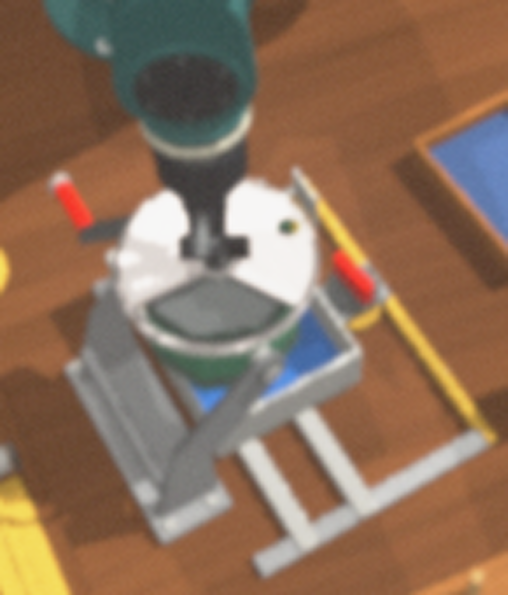

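Run:
```python
from plan import *
p=onz("scene",165+288.5/3.5,120+227/3.5,261);print(p)
for c in [(597.5,-124),(599,-122.5)]:
    d=p[:2]-c; print(np.hypot(*d),np.degrees(np.arctan2(d[1],d[0]))-96.8)
im=snapshot("scene")[:,:,::-1]; cv2.imwrite("pics/s4r.png",im)
crop("scene",232,172,262,200,"s4z",s=16,img=im)
```

```text
[592.65998631 -49.02620646 261.        ]
75.12985724468678 -3.106334885742271
73.74682440663963 -1.8681946618325327
s4z scale 16 off 232 172
```

View pics/s4z.png

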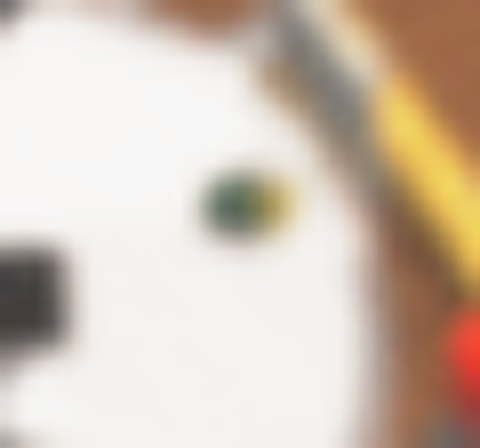

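>>> jog_arm:
  commands:
    - [1,0,0,0,-2]
    - [1,0,0,0,0]
    - [0.3,0,0,0,0]
    - [0.3,0,0,0,0]
    - [0.3,0,0,-0.02,0]

```text
time_s: 4.55
position: [596.6, -123.5, 462.0]
ee_rot: [-0.002, 0.193, 0.981, 0.0]
force: [-0.6, -0.2, -1.5]
opening: 48.6
```

Run:
```python
from plan import *
st()
# handle: centre of grip + outward 4
yaw=np.radians(6.8); ex=np.array([np.cos(yaw),np.sin(yaw)]);ey=np.array([-np.sin(yaw),np.cos(yaw)])
for b in [(598,-123.5)]:
    h=np.array(b)+ex*-135+ey*-81.6; print(h)
P,a=plan((h[0],h[1],490),96.8)
```

```text
t 4.55 pos [ 596.6 -123.5  462. ] psi 157.8 op 48.6 F [-0.6 -0.2 -1.5] j [-19.  24.  19.  86.  -0. -87.]
[ 473.61142022 -220.51052118]
[[0,0.0086,-0.0151,-0.0031,6.78],[0,0.0067,-0.016,-0.0031,6.78],[0,0.0048,-0.0167,-0.0031,6.78],[0,0.0028,-0.0172,-0.0031,6.78],[0,0.0007,-0.0174,-0.0031,6.78]]
[[0,-0.0013,-0.0174,-0.0031,6.78],[0,-0.0034,-0.0171,-0.0031,6.78],[0,-0.0054,-0.0166,-0.0031,6.78],[0,-0.0073,-0.0158,-0.0031,6.78]]
```

>>> jog_arm:
  commands:
    - [0.3,0,0,-0.03,0]
    - [0.3,0.009,-0.015,0,7]
    - [0.3,0.007,-0.016,0,7]
    - [0.3,0.005,-0.017,0,7]
    - [0.3,0.003,-0.017,0,7]

```text
time_s: 4.97
position: [540.2, -166.0, 494.4]
ee_rot: [0.001, 0.427, 0.904, -0.0]
force: [0.5, 0.5, 0.3]
opening: 59.9
```

>>> jog_arm:
  commands:
    - [0.3,0,-0.017,0,7]
    - [0.3,-0.002,-0.017,0,7]
    - [0.3,-0.004,-0.017,0,7]
    - [0.3,-0.006,-0.016,0,7]
    - [0.3,-0.008,-0.016,0,5]

```text
time_s: 5.38
position: [473.1, -220.8, 494.4]
ee_rot: [0.0, 0.666, 0.746, 0.0]
force: [-0.3, 0.1, -0.7]
opening: 59.9
```

Run:
```python
from plan import *
st(); plan((473.6,-220,395),96.8)
```

```text
t 5.38 pos [ 473.1 -220.8  494.4] psi 96.4 op 59.9 F [-0.3  0.1 -0.7] j [-34.  14.  10.  86.   0. -40.]
[[0,0.0002,0.0002,0.0331,-0.13],[0,0.0002,0.0002,0.0331,-0.13],[0,0.0002,0.0002,0.0331,-0.13]]
```

>>> jog_arm:
  commands:
    - [0.3,0,0,0.033,0]
    - [0.3,0,0,0.033,0]
    - [0.3,0,0,0.033,0]
    - [0.3,0,0,0,0]
    - [1,0,0,0,0]

```text
time_s: 5.8
position: [473.6, -220.3, 395.1]
ee_rot: [-0.001, 0.664, 0.748, -0.0]
force: [-0.0, -0.1, 1.0]
opening: 49.6
```

>>> jog_arm:
  commands:
    - [1,0,0,0,0]
    - [1,0,0,0,0]
    - [1,0,0,0,0]
    - [1,0,0,0,0]

```text
time_s: 6.13
position: [474.2, -220.7, 396.6]
ee_rot: [0.002, 0.664, 0.748, 0.0]
force: [-0.8, -1.4, 9.5]
opening: 13.9
```

Run:
```python
from plan import *
st(); crop("scene",165,120,310,290,"s5",s=3.5)
```

```text
t 6.13 pos [ 474.2 -220.7  396.6] psi 96.8 op 13.9 F [-0.8 -1.4  9.5] j [-34.  15.  -4.  71.  -0. -41.]
s5 scale 3.5 off 165 120
```

View pics/s5.png

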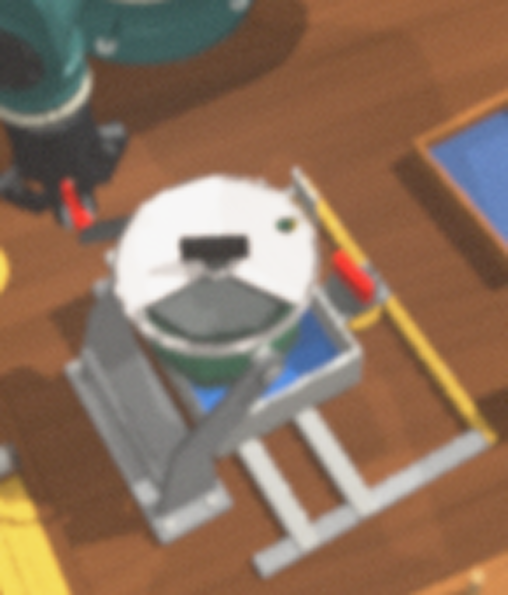

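>>> jog_arm:
  commands:
    - [1,0.0079,0,-0.0136,0]
    - [1,0.0101,0,-0.012,0]
    - [1,0.012,0,-0.0101,0]
    - [1,0.0136,0,-0.0079,0]
    - [1,0.0148,0,-0.0054,0]

```text
time_s: 6.6
position: [467.5, -163.3, 446.8]
ee_rot: [0.004, 0.664, 0.747, -0.001]
force: [2.3, -6.4, 6.7]
opening: 13.8
```

Run:
```python
from plan import *
st()
```

```text
t 6.60 pos [ 467.5 -163.3  446.8] psi 96.7 op 13.8 F [ 2.3 -6.4  6.7] j [-29.  11.  -1.  77.  -0. -35.]
```

>>> jog_arm:
  commands:
    - [1,0.0155,0,-0.0027,0]
    - [1,0.0157,0,0,0]
    - [1,0.0155,0,0.0027,0]
    - [1,0.0148,0,0.0054,0]
    - [1,0.0136,0,0.0079,0]

```text
time_s: 7.02
position: [458.1, -87.6, 432.1]
ee_rot: [0.002, 0.664, 0.748, -0.0]
force: [7.7, -18.8, -10.6]
opening: 13.7
```

>>> jog_arm:
  commands:
    - [1,0.012,0,0.0101,0]
    - [1,0.01,0,0.012,0]
    - [1,0.006,0,0.01,0]
    - [1,0,0,0,0]
    - [1,0,0,0,0]

```text
time_s: 7.43
position: [454.9, -59.7, 398.4]
ee_rot: [0.0, 0.664, 0.748, 0.0]
force: [4.6, 0.4, -10.9]
opening: 13.9
```

Run:
```python
from plan import *
st(); crop("scene",165,120,310,290,"s6",s=3.5); crop("top",225,125,365,265,"t6",s=4.2)
```

```text
t 7.43 pos [454.9 -59.7 398.4] psi 96.9 op 13.9 F [  4.6   0.4 -10.9] j [-18.   9. -12.  69.   0. -25.]
s6 scale 3.5 off 165 120
t6 scale 4.2 off 225 125
```

View pics/s6.png

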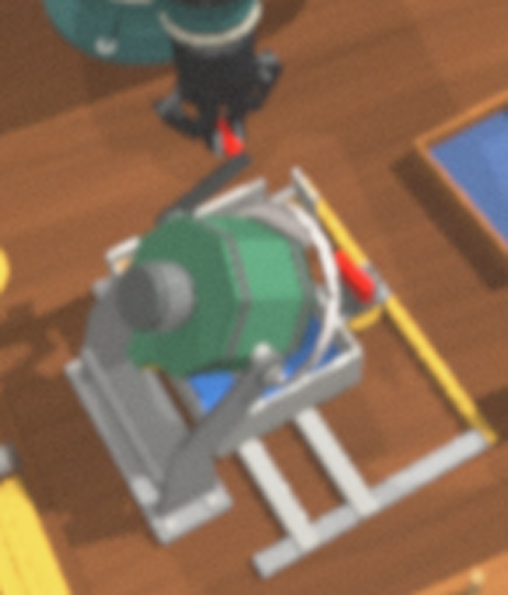

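View pics/t6.png

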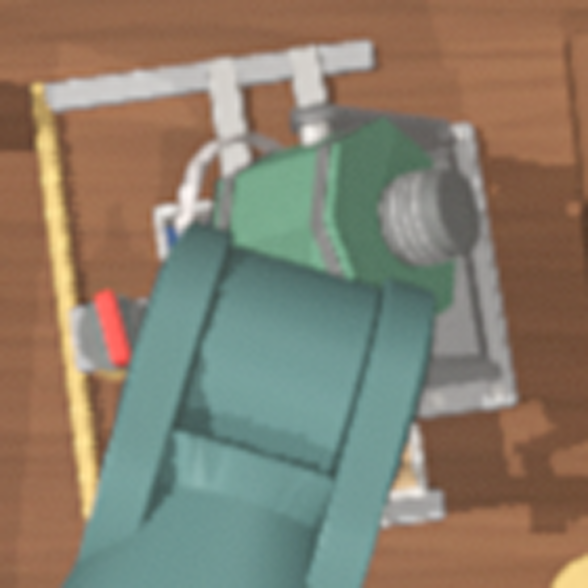

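>>> jog_arm:
  commands:
    - [1,0,0,0,0]
    - [1,0,0,0,0]
    - [1,0,0,0,0]
    - [1,0,0,0,0]
    - [1,0,0,0,0]

```text
time_s: 7.95
position: [454.9, -59.9, 398.5]
ee_rot: [-0.0, 0.664, 0.748, 0.001]
force: [4.7, 1.3, -10.5]
opening: 13.9
```

>>> jog_arm:
  commands:
    - [1,-0.006,0,-0.01,0]
    - [1,-0.01,0,-0.012,0]
    - [1,-0.012,0,-0.0101,0]
    - [1,-0.0136,0,-0.0079,0]
    - [1,-0.0148,0,-0.0054,0]

```text
time_s: 8.37
position: [461.0, -115.0, 446.0]
ee_rot: [-0.0, 0.663, 0.748, 0.002]
force: [4.4, 8.8, -3.9]
opening: 13.7
```

>>> jog_arm:
  commands:
    - [1,0,0,0,0]
    - [1,0,0,0,0]
    - [1,0,0,0,0]
    - [1,0,0,0,0]
    - [1,0.0148,0,0.0054,0]

```text
time_s: 8.78
position: [459.8, -102.9, 441.1]
ee_rot: [0.003, 0.665, 0.747, -0.0]
force: [4.3, -3.3, 7.3]
opening: 13.8
```

>>> jog_arm:
  commands:
    - [1,0.0136,0,0.0079,0]
    - [1,0.012,0,0.0101,0]
    - [1,0.01,0,0.012,0]
    - [1,0.006,0,0.01,0]
    - [1,0,0,0,0]

```text
time_s: 9.2
position: [454.8, -59.4, 398.0]
ee_rot: [0.001, 0.664, 0.748, 0.0]
force: [5.8, -2.4, -9.0]
opening: 14.0
```

>>> jog_arm:
  commands:
    - [1,0,0,0,0]
    - [1,0,0,0,0]
    - [1,0,0,0,0]
    - [1,0,0,0,0]
    - [1,0,0,0,0]

```text
time_s: 9.62
position: [454.9, -60.0, 398.7]
ee_rot: [0.0, 0.664, 0.748, 0.001]
force: [4.6, 1.9, -7.7]
opening: 13.4
```

Run:
```python
from plan import *
st(); crop("scene",185,170,285,260,"s7",s=6)
```

```text
t 9.62 pos [454.9 -60.  398.7] psi 96.8 op 13.4 F [ 4.6  1.9 -7.7] j [-18.   9. -12.  69.   0. -25.]
s7 scale 6 off 185 170
```

View pics/s7.png

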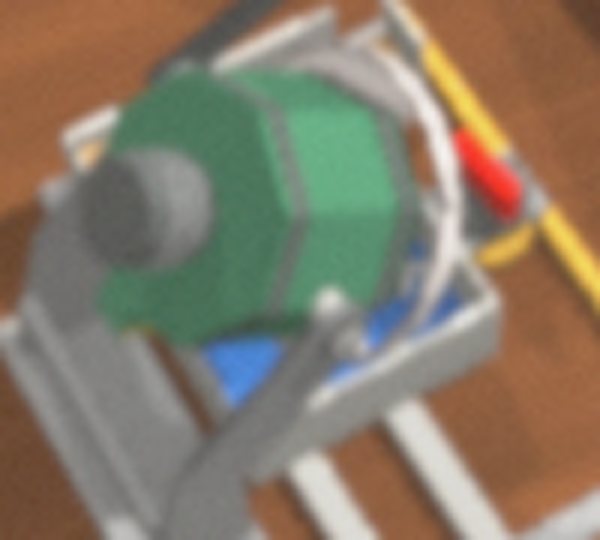

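>>> jog_arm:
  commands:
    - [1,-0.006,0,-0.01,0]
    - [1,-0.01,0,-0.012,0]
    - [1,-0.012,0,-0.0101,0]
    - [1,-0.0136,0,-0.0079,0]
    - [1,-0.0148,0,-0.0054,0]

```text
time_s: 10.08
position: [460.7, -114.9, 446.1]
ee_rot: [-0.0, 0.663, 0.748, 0.002]
force: [-0.7, 15.3, 11.5]
opening: 13.7
```

>>> jog_arm:
  commands:
    - [1,0,0,0,0]
    - [1,0,0,0,0]
    - [1,0,0,0,0]
    - [1,0,0,0,0]
    - [1,0.0148,0,0.0054,0]

```text
time_s: 10.5
position: [460.0, -103.1, 440.7]
ee_rot: [0.003, 0.665, 0.747, -0.0]
force: [17.9, -6.5, -6.8]
opening: 13.7
```

>>> jog_arm:
  commands:
    - [1,0.0136,0,0.0079,0]
    - [1,0.012,0,0.0101,0]
    - [1,0.01,0,0.012,0]
    - [1,0.006,0,0.01,0]
    - [1,0,0,0,0]

```text
time_s: 10.92
position: [454.7, -59.4, 397.8]
ee_rot: [0.0, 0.664, 0.748, 0.0]
force: [5.3, -2.5, -11.7]
opening: 13.8
```

>>> jog_arm:
  commands:
    - [1,0,0,0,0]
    - [1,0,0,0,0]
    - [1,0,0,0,0]
    - [1,0,0,0,0]
    - [1,0,0,0,0]

```text
time_s: 11.33
position: [454.8, -60.0, 398.4]
ee_rot: [-0.0, 0.664, 0.748, 0.0]
force: [4.9, 0.6, -10.2]
opening: 13.7
```

>>> jog_arm:
  commands:
    - [1,-0.006,0,-0.01,0]
    - [1,-0.01,0,-0.012,0]
    - [1,-0.012,0,-0.0101,0]
    - [1,-0.0136,0,-0.0079,0]
    - [1,-0.0148,0,-0.0054,0]

```text
time_s: 11.75
position: [460.7, -114.8, 446.0]
ee_rot: [-0.0, 0.663, 0.748, 0.002]
force: [-0.4, 16.6, 10.4]
opening: 13.7
```

Run:
```python
from plan import *
st(); crop("scene",185,170,285,260,"s8",s=6)
```

```text
t 11.75 pos [ 460.7 -114.8  446. ] psi 96.9 op 13.7 F [-0.4 16.6 10.4] j [-24.  10.  -4.  77.   0. -31.]
s8 scale 6 off 185 170
```

View pics/s8.png

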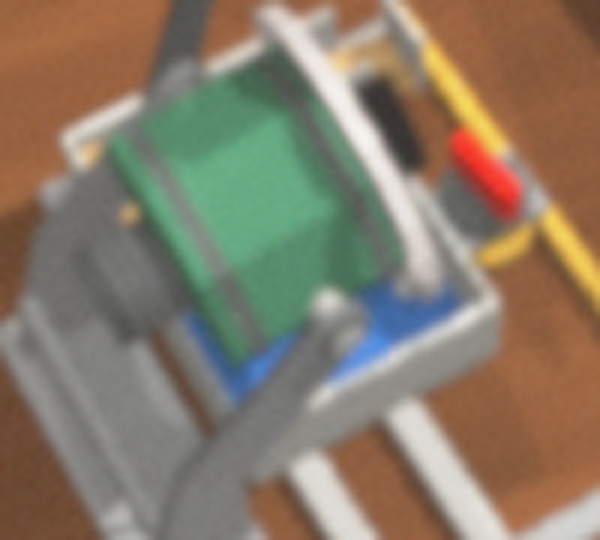

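>>> jog_arm:
  commands:
    - [1,0,0,0,0]
    - [1,0,0,0,0]
    - [1,0,0,0,0]
    - [1,0.0148,0,0.0054,0]
    - [1,0.0136,0,0.0079,0]

```text
time_s: 12.22
position: [458.4, -88.4, 432.3]
ee_rot: [0.003, 0.665, 0.747, 0.0]
force: [6.3, -7.1, -5.0]
opening: 13.6
```

>>> jog_arm:
  commands:
    - [1,0.012,0,0.0101,0]
    - [1,0.01,0,0.012,0]
    - [1,0.006,0,0.01,0]
    - [1,0,0,0,0]
    - [1,0,0,0,0]

```text
time_s: 12.63
position: [454.9, -59.8, 398.5]
ee_rot: [0.0, 0.664, 0.748, 0.0]
force: [5.4, 1.6, -9.3]
opening: 13.3
```

>>> jog_arm:
  commands:
    - [1,0,0,0,0]
    - [1,0,0,0,0]
    - [1,0,0,0,0]
    - [1,0,0,0,0]
    - [1,0,0,0,0]

```text
time_s: 13.05
position: [454.9, -60.0, 398.6]
ee_rot: [0.0, 0.664, 0.748, 0.001]
force: [5.4, 1.0, -7.5]
opening: 13.8
```

>>> jog_arm:
  commands:
    - [1,-0.006,0,-0.01,0]
    - [1,-0.01,0,-0.012,0]
    - [1,-0.012,0,-0.0101,0]
    - [1,-0.0136,0,-0.0079,0]
    - [1,-0.0148,0,-0.0054,0]

```text
time_s: 13.47
position: [460.8, -114.8, 446.2]
ee_rot: [-0.0, 0.663, 0.748, 0.002]
force: [0.0, 9.6, 1.1]
opening: 13.4
```

>>> jog_arm:
  commands:
    - [1,-0.0155,0,-0.0027,0]
    - [1,-0.0157,0,0,0]
    - [1,-0.0155,0,0.0027,0]
    - [1,-0.0148,0,0.0054,0]
    - [1,-0.0136,0,0.0079,0]

```text
time_s: 13.88
position: [470.1, -190.7, 431.5]
ee_rot: [0.0, 0.664, 0.748, 0.001]
force: [1.8, 8.5, 5.7]
opening: 13.6
```

>>> jog_arm:
  commands:
    - [1,-0.012,0,0.0101,0]
    - [1,-0.0101,0,0.012,0]
    - [1,-0.0079,0,0.0136,0]
    - [1,0,0,0,0]
    - [1,0,0,0,0]

```text
time_s: 14.3
position: [473.7, -220.5, 394.4]
ee_rot: [-0.001, 0.664, 0.748, 0.0]
force: [3.7, 2.4, -10.1]
opening: 13.9
```

Run:
```python
from plan import *
st(); crop("scene",165,160,295,265,"s9",s=5.5); crop("top",225,125,365,265,"t9",s=4.2)
```

```text
t 14.30 pos [ 473.7 -220.5  394.4] psi 96.8 op 13.9 F [  3.7   2.4 -10.1] j [-34.  15.  -4.  71.   0. -41.]
s9 scale 5.5 off 165 160
t9 scale 4.2 off 225 125
```

View pics/s9.png

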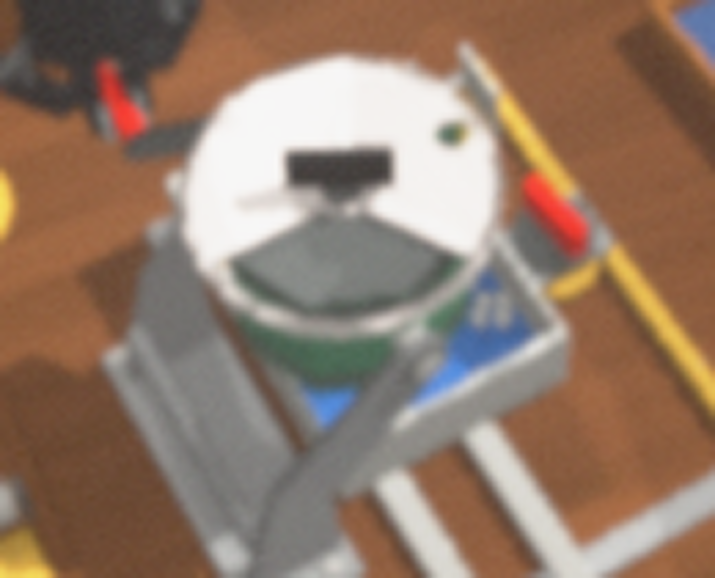

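View pics/t9.png

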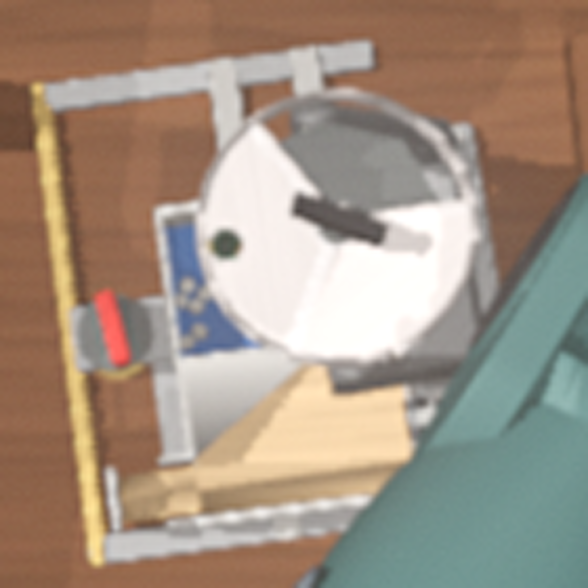

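Run:
```python
from plan import *
a=snapshot("top")[:,:,::-1].astype(float); b=snapshot("top")[:,:,::-1]
im=((a+b)/2).astype(np.uint8)
crop("top",258,168,292,216,"t10",s=12,img=im)
```

```text
t10 scale 12 off 258 168
```

View pics/t10.png

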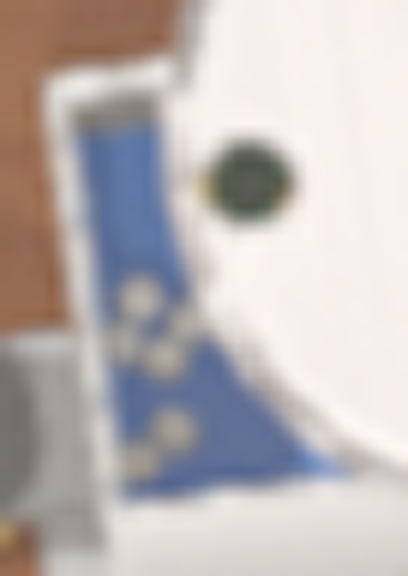

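>>> jog_arm:
  commands:
    - [1,0.0079,0,-0.0136,0]
    - [1,0.0101,0,-0.012,0]
    - [1,0.012,0,-0.0101,0]
    - [1,0.0136,0,-0.0079,0]
    - [1,0.0148,0,-0.0054,0]

```text
time_s: 14.92
position: [467.3, -162.9, 446.3]
ee_rot: [0.003, 0.664, 0.747, -0.0]
force: [9.5, -9.3, -1.2]
opening: 13.8
```

>>> jog_arm:
  commands:
    - [1,0.0155,0,-0.0027,0]
    - [1,0.0157,0,0,0]
    - [1,0.0155,0,0.0027,0]
    - [1,0.0148,0,0.0054,0]
    - [1,0.0136,0,0.0079,0]

```text
time_s: 15.33
position: [458.0, -87.4, 432.3]
ee_rot: [0.003, 0.664, 0.748, -0.0]
force: [1.8, -9.8, 0.2]
opening: 13.9
```

>>> jog_arm:
  commands:
    - [1,0.012,0,0.0101,0]
    - [1,0.01,0,0.012,0]
    - [1,0.006,0,0.01,0]
    - [1,0,0,0,0]
    - [1,0,0,0,0]

```text
time_s: 15.75
position: [454.9, -59.6, 398.8]
ee_rot: [0.001, 0.664, 0.748, 0.0]
force: [7.2, 0.2, -7.7]
opening: 14.0
```

>>> jog_arm:
  commands:
    - [1,0,0,0,0]
    - [1,0,0,0,0]
    - [1,0,0,0,0]
    - [1,0,0,0,0]
    - [1,0,0,0,0]

```text
time_s: 16.17
position: [454.9, -59.8, 398.9]
ee_rot: [0.001, 0.664, 0.748, 0.001]
force: [7.2, 1.3, -8.2]
opening: 13.6
```

>>> jog_arm:
  commands:
    - [1,-0.006,0,-0.01,0]
    - [1,-0.01,0,-0.012,0]
    - [1,-0.012,0,-0.0101,0]
    - [1,-0.0136,0,-0.0079,0]
    - [1,-0.0148,0,-0.0054,0]

```text
time_s: 16.58
position: [461.1, -114.9, 446.1]
ee_rot: [0.001, 0.663, 0.748, 0.002]
force: [11.7, 8.1, -13.4]
opening: 13.9
```

>>> jog_arm:
  commands:
    - [1,0,0,0,0]
    - [1,0,0,0,0]
    - [1,0,0,0,0]
    - [1,0.0148,0,0.0054,0]
    - [1,0.0136,0,0.0079,0]

```text
time_s: 17.0
position: [458.4, -88.2, 432.2]
ee_rot: [0.003, 0.664, 0.747, -0.0]
force: [4.1, -10.9, -8.5]
opening: 13.6
```

>>> jog_arm:
  commands:
    - [1,0.012,0,0.0101,0]
    - [1,0.01,0,0.012,0]
    - [1,0.006,0,0.01,0]
    - [1,0,0,0,0]
    - [1,0,0,0,0]

```text
time_s: 17.42
position: [454.4, -59.6, 398.5]
ee_rot: [0.0, 0.664, 0.748, -0.0]
force: [-8.4, -0.4, 1.3]
opening: 13.6
```

>>> jog_arm:
  commands:
    - [1,0,0,0,0]
    - [1,0,0,0,0]
    - [1,0,0,0,0]
    - [1,0,0,0,0]
    - [1,0,0,0,0]

```text
time_s: 17.83
position: [454.3, -59.8, 398.7]
ee_rot: [-0.0, 0.664, 0.748, 0.0]
force: [-2.5, 5.7, -0.1]
opening: 13.4
```

>>> jog_arm:
  commands:
    - [1,-0.006,0,-0.01,0]
    - [1,-0.01,0,-0.012,0]
    - [1,-0.012,0,-0.0101,0]
    - [1,-0.0136,0,-0.0079,0]
    - [1,-0.0148,0,-0.0054,0]

```text
time_s: 18.25
position: [460.4, -115.0, 445.4]
ee_rot: [-0.001, 0.663, 0.748, 0.001]
force: [-2.6, 12.8, 1.8]
opening: 13.6
```

>>> jog_arm:
  commands:
    - [1,-0.0155,0,-0.0027,0]
    - [1,-0.0157,0,0,0]
    - [1,-0.0155,0,0.0027,0]
    - [1,-0.0148,0,0.0054,0]
    - [1,-0.0136,0,0.0079,0]

```text
time_s: 18.67
position: [469.9, -190.9, 431.3]
ee_rot: [0.0, 0.664, 0.748, 0.001]
force: [1.8, 7.6, 4.3]
opening: 13.5
```

>>> jog_arm:
  commands:
    - [1,-0.012,0,0.0101,0]
    - [1,-0.0101,0,0.012,0]
    - [1,-0.0079,0,0.0136,0]
    - [1,0,0,0,0]
    - [1,0,0,0,0]

```text
time_s: 19.08
position: [473.5, -220.6, 394.2]
ee_rot: [-0.001, 0.664, 0.748, -0.0]
force: [-0.6, 1.2, -10.5]
opening: 14.1
```

Run:
```python
from plan import *
st()
a=snapshot("top")[:,:,::-1].astype(float); b=snapshot("top")[:,:,::-1]
im=((a+b)/2).astype(np.uint8)
crop("top",258,168,292,216,"t11",s=12,img=im)
```

```text
t 19.08 pos [ 473.5 -220.6  394.2] psi 96.8 op 14.1 F [ -0.6   1.2 -10.5] j [-34.  15.  -4.  71.  -0. -41.]
t11 scale 12 off 258 168
```

View pics/t11.png

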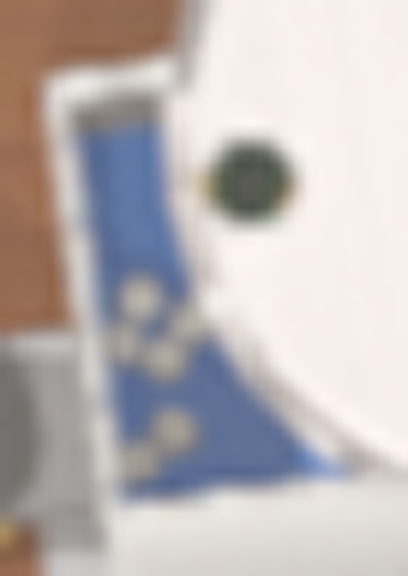

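Run:
```python
from plan import *
plan((560.4,34.2,500),-75.4,p0=(473.5,-220.5,500),psi0=96.8,clo=0.4,turn=-172.2)
```

```text
[[0.4,0.0097,0.0047,-0.0,6.89],[0.4,0.0102,0.0035,-0.0,6.89],[0.4,0.0105,0.0022,-0.0,6.89],[0.4,0.0107,0.0009,-0.0,6.89],[0.4,0.0108,-0.0004,-0.0,6.89]]
[[0.4,0.0106,-0.0016,-0.0,6.89],[0.4,0.0104,-0.0029,-0.0,6.89],[0.4,0.0099,-0.0041,-0.0,6.89],[0.4,0.0094,-0.0053,-0.0,6.89],[0.4,0.0087,-0.0064,-0.0,6.89]]
[[0.4,0.0078,-0.0074,-0.0,6.89],[0.4,0.0069,-0.0083,-0.0,6.89],[0.4,0.0059,-0.009,-0.0,6.89],[0.4,0.0047,-0.0097,-0.0,6.89],[0.4,0.0035,-0.0102,-0.0,6.89]]
[[0.4,0.0023,-0.0105,-0.0,6.89],[0.4,0.001,-0.0107,-0.0,6.89],[0.4,-0.0003,-0.0108,-0.0,6.89],[0.4,-0.0016,-0.0107,-0.0,6.89],[0.4,-0.0028,-0.0104,-0.0,6.89]]
[[0.4,-0.0041,-0.01,-0.0,6.89],[0.4,-0.0052,-0.0094,-0.0,6.89],[0.4,-0.0063,-0.0087,-0.0,6.89],[0.4,-0.0073,-0.0079,-0.0,6.89],[0.4,-0.0082,-0.007,-0.0,6.89]]
```

>>> jog_arm:
  commands:
    - [0.4,0,0,0,0]
    - [0.4,0,0,0,0]
    - [0.4,0,0,-0.035,0]
    - [0.4,0,0,-0.035,0]
    - [0.4,0,0,-0.036,0]

```text
time_s: 19.6
position: [473.4, -219.9, 502.8]
ee_rot: [0.0, 0.664, 0.748, -0.0]
force: [0.5, -1.3, -0.3]
opening: 51.5
```

>>> jog_arm:
  commands:
    - [0.4,0.01,0.005,0,6.9]
    - [0.4,0.01,0.004,0,6.9]
    - [0.4,0.01,0.002,0,6.9]
    - [0.4,0.011,0.001,0,6.9]
    - [0.4,0.011,0,0,6.9]

```text
time_s: 20.02
position: [492.4, -168.8, 501.6]
ee_rot: [0.001, 0.857, 0.515, 0.0]
force: [0.0, -0.2, 0.1]
opening: 51.0
```

>>> jog_arm:
  commands:
    - [0.4,0.011,-0.002,0,6.9]
    - [0.4,0.01,-0.003,0,6.9]
    - [0.4,0.01,-0.004,0,6.9]
    - [0.4,0.009,-0.005,0,6.9]
    - [0.4,0.009,-0.006,0,6.9]

```text
time_s: 20.43
position: [509.9, -118.3, 501.6]
ee_rot: [0.001, 0.971, 0.237, 0.001]
force: [0.1, 0.3, 0.1]
opening: 51.1
```

>>> jog_arm:
  commands:
    - [0.4,0.008,-0.007,0,6.9]
    - [0.4,0.007,-0.008,0,6.9]
    - [0.4,0.006,-0.009,0,6.9]
    - [0.4,0.005,-0.01,0,6.9]
    - [0.4,0.004,-0.01,0,6.9]

```text
time_s: 20.85
position: [528.7, -67.6, 501.6]
ee_rot: [0.0, 0.998, -0.061, 0.001]
force: [0.2, 0.4, -0.0]
opening: 51.5
```

>>> jog_arm:
  commands:
    - [0.4,0.002,-0.011,0,6.9]
    - [0.4,0.001,-0.011,0,6.9]
    - [0.4,0,-0.011,0,6.9]
    - [0.4,-0.002,-0.011,0,6.9]
    - [0.4,-0.003,-0.01,0,6.9]

```text
time_s: 21.27
position: [545.9, -15.5, 501.6]
ee_rot: [-0.0, 0.935, -0.354, 0.001]
force: [-0.3, 0.2, -0.0]
opening: 51.3
```

>>> jog_arm:
  commands:
    - [0.4,-0.004,-0.01,0,6.9]
    - [0.4,-0.005,-0.009,0,6.9]
    - [0.4,-0.006,-0.009,0,6.9]
    - [0.4,-0.007,-0.008,0,6.9]
    - [0.4,-0.008,-0.007,0,6.5]

```text
time_s: 21.68
position: [564.1, 34.4, 501.6]
ee_rot: [-0.0, 0.79, -0.613, 0.001]
force: [0.1, -0.3, 0.3]
opening: 51.3
```

Run:
```python
from plan import *
st(); plan((560.4,34.2,228),-75.4,clo=.4)
from meas import *
im=snapshot("scene")[:,:,::-1]
for A,c,m in blobs(red(im),20): print(A,c, onz("scene",*c,72), onz("scene",*c,242))
```

```text
t 21.68 pos [564.1  34.4 501.6] psi -75.6 op 51.3 F [ 0.1 -0.3  0.3] j [ -5.  19.  18.  89.  -0. 161.]
[[0.4,-0.0001,0.0005,0.0391,-0.03],[0.4,-0.0001,0.0005,0.0391,-0.03],[0.4,-0.0001,0.0005,0.0391,-0.03],[0.4,-0.0001,0.0005,0.0391,-0.03],[0.4,-0.0001,0.0005,0.0391,-0.03]]
[[0.4,-0.0001,0.0005,0.0391,-0.03],[0.4,-0.0001,0.0005,0.0391,-0.03]]
73 [185.73972603 178.04109589] [ 346.42671768 -208.22291282   72.        ] [ 470.71897753 -220.012695    242.        ]
76 [265.28947368 198.71052632] [559.55217405  32.41710594  72.        ] [653.43657445 -13.70619976 242.        ]
1963 [ 19.44727458 333.06164035] [ 683.76585652 -850.63929466   72.        ] [ 759.92796198 -770.77176205  242.        ]
```

>>> jog_arm:
  commands:
    - [0.4,0,0.003,0.039,0]
    - [0.4,0,0,0.039,0]
    - [0.4,0,0,0.039,0]
    - [0.4,0,0,0.039,0]
    - [0.4,0,0,0.039,0]

```text
time_s: 22.15
position: [560.8, 32.8, 304.9]
ee_rot: [-0.001, 0.793, -0.609, 0.001]
force: [1.4, -0.2, 0.2]
opening: 51.5
```

>>> jog_arm:
  commands:
    - [0.4,0,0,0.039,0]
    - [0.4,0,0,0.036,0]
    - [0.4,0,0,0,0]

```text
time_s: 22.4
position: [559.3, 32.9, 225.8]
ee_rot: [0.002, 0.793, -0.61, -0.003]
force: [-2.0, 1.0, -1.1]
opening: 51.2
```

Run:
```python
from plan import *
st(); crop("scene",165,120,310,290,"s12",s=3.5)
```

```text
t 22.40 pos [559.3  32.9 225.8] psi -75.1 op 51.2 F [-2.   1.  -1.1] j [ -5.  25. -17.  49.  -0. 160.]
s12 scale 3.5 off 165 120
```

View pics/s12.png

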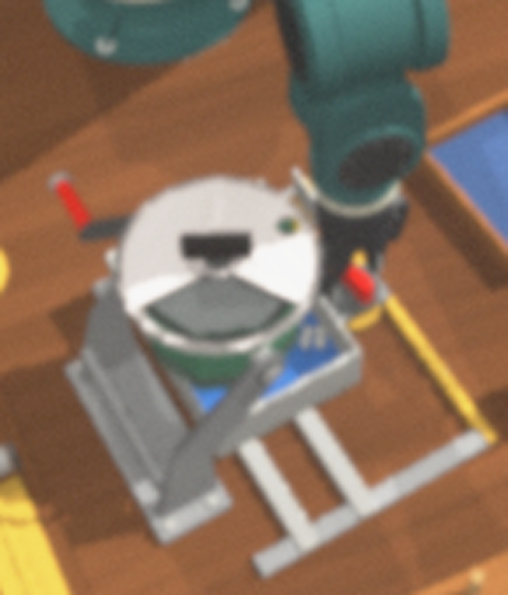

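>>> jog_arm:
  commands:
    - [1,0,0,-0.002,0]
    - [1,0,0,0,0]
    - [1,0,0,0,0]
    - [1,0,0,0,0]
    - [1,0,0,0,0]

```text
time_s: 22.87
position: [561.6, 34.1, 235.6]
ee_rot: [-0.003, 0.792, -0.61, 0.001]
force: [-3.8, 14.2, 17.4]
opening: 13.0
```

Run:
```python
from plan import *
st(); p,a,s=pose()
# feed 3.75 rad, 120 mm along 6.8deg
u=np.array([np.cos(np.radians(6.8)),np.sin(np.radians(6.8)),0])
plan(p+120*u,clo=1,turn=np.degrees(3.75),n=31)
```

```text
t 22.87 pos [561.6  34.1 235.6] psi -75.2 op 13.0 F [-3.8 14.2 17.4] j [ -5.  25. -16.  49.   0. 160.]
[[1,0.0005,-0.0038,-0.0,-6.93],[1,0.001,-0.0037,-0.0,-6.93],[1,0.0014,-0.0036,-0.0,-6.93],[1,0.0019,-0.0034,-0.0,-6.93],[1,0.0023,-0.0031,-0.0,-6.93]]
[[1,0.0026,-0.0028,-0.0,-6.93],[1,0.0029,-0.0025,-0.0,-6.93],[1,0.0032,-0.0021,-0.0,-6.93],[1,0.0035,-0.0017,-0.0,-6.93],[1,0.0036,-0.0013,-0.0,-6.93]]
[[1,0.0038,-0.0009,-0.0,-6.93],[1,0.0039,-0.0004,-0.0,-6.93],[1,0.0039,0.0001,-0.0,-6.93],[1,0.0038,0.0005,-0.0,-6.93],[1,0.0037,0.001,-0.0,-6.93]]
[[1,0.0036,0.0014,-0.0,-6.93],[1,0.0034,0.0019,-0.0,-6.93],[1,0.0031,0.0023,-0.0,-6.93],[1,0.0028,0.0026,-0.0,-6.93],[1,0.0025,0.003,-0.0,-6.93]]
[[1,0.0021,0.0032,-0.0,-6.93],[1,0.0017,0.0035,-0.0,-6.93],[1,0.0013,0.0036,-0.0,-6.93],[1,0.0008,0.0038,-0.0,-6.93],[1,0.0004,0.0039,-0.0,-6.93]]
[[1,-0.0001,0.0039,-0.0,-6.93],[1,-0.0006,0.0038,-0.0,-6.93],[1,-0.001,0.0037,-0.0,-6.93],[1,-0.0015,0.0036,-0.0,-6.93],[1,-0.0019,0.0034,-0.0,-6.93]]
[[1,-0.0023,0.0031,-0.0,-6.93]]
```

>>> jog_arm:
  commands:
    - [1,-0.0015,0,-0.002,0]
    - [1,0,0,0,0]

```text
time_s: 23.03
position: [561.6, 34.8, 235.9]
ee_rot: [-0.001, 0.792, -0.61, 0.001]
force: [5.3, 3.9, -10.8]
opening: 12.5
```

>>> jog_arm:
  commands:
    - [1,0.0005,-0.0038,0,-6.9]
    - [1,0.001,-0.0037,0,-6.9]
    - [1,0.0014,-0.0036,0,-6.9]
    - [1,0.0019,-0.0034,0,-6.9]
    - [1,0.0023,-0.0031,0,-6.9]

```text
time_s: 23.45
position: [580.2, 38.0, 235.8]
ee_rot: [-0.002, 0.939, -0.345, -0.0]
force: [-0.3, 17.8, -6.0]
opening: 12.3
```

Run:
```python
from plan import *
st(); crop("scene",165,120,310,290,"s13",s=3.5)
```

```text
t 23.45 pos [580.2  38.  235.8] psi -40.4 op 12.3 F [-0.3 17.8 -6. ] j [ -4.  26. -13.  51.   0. 126.]
s13 scale 3.5 off 165 120
```

View pics/s13.png

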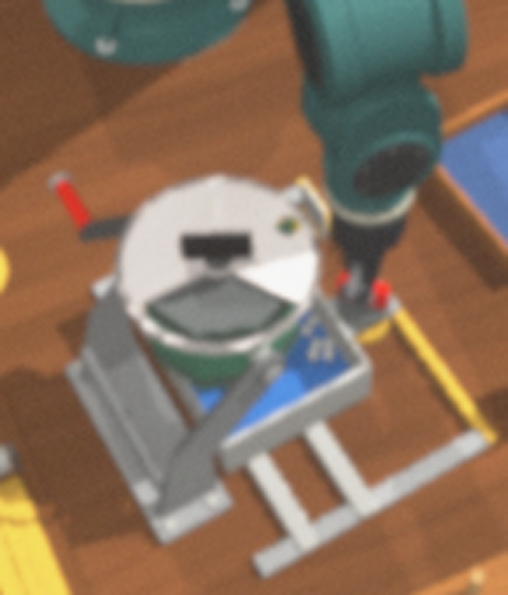

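>>> jog_arm:
  commands:
    - [1,0.002,-0.0036,0,-6.9]
    - [1,0.0029,-0.0025,0,-6.9]
    - [1,0.0032,-0.0021,0,-6.9]
    - [1,0.0035,-0.0017,0,-6.9]
    - [1,0.0036,-0.0013,0,-6.9]

```text
time_s: 23.92
position: [598.3, 41.3, 235.8]
ee_rot: [-0.002, 0.999, -0.051, -0.001]
force: [-9.4, 15.3, 1.8]
opening: 12.5
```

>>> jog_arm:
  commands:
    - [1,0.0038,-0.0009,0,-6.9]
    - [1,0.0039,-0.0004,0,-6.9]
    - [1,0.0039,0.0001,0,-6.9]
    - [1,0.0038,0.0005,0,-6.9]
    - [1,0.0037,0.001,0,-6.9]

```text
time_s: 24.33
position: [616.4, 43.4, 235.7]
ee_rot: [-0.002, 0.969, 0.248, -0.002]
force: [-18.4, 12.0, 8.3]
opening: 12.3
```

Run:
```python
from plan import *
st()
```

```text
t 24.33 pos [616.4  43.4 235.7] psi 28.7 op 12.3 F [-18.4  12.    8.3] j [-4. 29. -7. 54.  0. 58.]
```

>>> jog_arm:
  commands:
    - [1,0.0028,-0.0002,0,-6.9]
    - [1,0.0034,0.0019,0,-6.9]
    - [1,0.0031,0.0023,0,-6.9]
    - [1,0.0028,0.0026,0,-6.9]
    - [1,0.0025,0.003,0,-6.9]

```text
time_s: 24.75
position: [634.2, 45.2, 235.7]
ee_rot: [-0.001, 0.852, 0.523, -0.002]
force: [-19.5, -2.9, 8.1]
opening: 12.5
```

>>> jog_arm:
  commands:
    - [1,0.0021,0.0032,0,-6.9]
    - [1,0.0017,0.0035,0,-6.9]
    - [1,0.0013,0.0036,0,-6.9]
    - [1,0.0008,0.0038,0,-6.9]
    - [1,0.0004,0.0039,0,-6.9]

```text
time_s: 25.17
position: [653.2, 46.2, 235.7]
ee_rot: [-0.001, 0.659, 0.752, -0.003]
force: [-21.8, -12.2, 8.8]
opening: 12.3
```

Run:
```python
from plan import *
st()
```

```text
t 25.17 pos [653.2  46.2 235.7] psi 97.6 op 12.3 F [-21.8 -12.2   8.8] j [ -3.  33.  -1.  57.  -0. -11.]
```

>>> jog_arm:
  commands:
    - [1,-0.001,0.0037,0,-6.9]
    - [1,-0.0006,0.0038,0,-6.9]
    - [1,-0.001,0.0037,0,-6.9]
    - [1,-0.0015,0.0036,0,-6.9]
    - [1,-0.0019,0.0034,0,-6.9]

```text
time_s: 25.58
position: [672.8, 46.8, 235.7]
ee_rot: [-0.001, 0.407, 0.914, -0.003]
force: [-32.7, -15.1, 10.3]
opening: 12.3
```

Run:
```python
from plan import *
st()
```

```text
t 25.58 pos [672.8  46.8 235.7] psi 132.0 op 12.3 F [-32.7 -15.1  10.3] j [ -3.  35.   3.  58.  -0. -45.]
```

>>> jog_arm:
  commands:
    - [1,-0.0017,0.0012,0,-6.9]
    - [1,-0.002,0.002,0,-6.9]
    - [1,0,0,0,-4]
    - [1,0,0,0,0]

```text
time_s: 25.92
position: [675.0, 46.9, 236.0]
ee_rot: [-0.005, 0.263, 0.965, -0.002]
force: [-43.1, -6.2, 26.0]
opening: 12.4
```

Run:
```python
from plan import *
st()
```

```text
t 25.92 pos [675.   46.9 236. ] psi 149.4 op 12.4 F [-43.1  -6.2  26. ] j [ -3.  35.   3.  59.  -0. -62.]
```

>>> jog_arm:
  commands:
    - [0.4,0.002,-0.002,-0.001,0]
    - [0.4,0,0,0,0]
    - [0.4,0,0,-0.04,0]
    - [0.4,0,0,-0.04,0]
    - [0.4,0,0,-0.04,0]

```text
time_s: 26.33
position: [676.4, 47.0, 358.8]
ee_rot: [0.001, 0.263, 0.965, 0.0]
force: [0.9, -0.4, 0.4]
opening: 51.7
```

>>> jog_arm:
  commands:
    - [0.4,0,0,-0.04,0]
    - [0.4,0,0,-0.04,0]
    - [0.4,0,0,-0.04,0]
    - [0.4,0,0,-0.03,0]

```text
time_s: 26.67
position: [675.3, 47.1, 511.1]
ee_rot: [0.003, 0.263, 0.965, 0.001]
force: [0.3, -0.4, -0.0]
opening: 51.6
```

Run:
```python
from plan import *
from meas import *
st()
im=snapshot("scene")[:,:,::-1]
for A,c,m in blobs(red(im),20): print(A,c, onz("scene",*c,72), onz("scene",*c,242))
crop("scene",165,120,310,290,"s14",s=3.5,img=im)
im=snapshot("top")[:,:,::-1]
for A,c,m in blobs(red(im),20): print(A,c, onz("top",*c,79), onz("top",*c,244))
crop("top",225,85,365,265,"t14",s=3.3,img=im)
```

```text
t 26.67 pos [675.3  47.1 511.1] psi 149.5 op 51.6 F [ 0.3 -0.4 -0. ] j [ -3.  33.  43. 100.  -0. -62.]
73 [185.80821918 177.87671233] [ 345.7971157  -207.73562257   72.        ] [ 470.17920456 -219.59492931  242.        ]
110 [282.14545455 221.78181818] [672.74567037  46.3700273   72.        ] [750.48009045  -1.74402356 242.        ]
1968 [ 19.46392276 333.13262195] [ 684.00415036 -850.61248727   72.        ] [ 760.13225704 -770.74877942  242.        ]
s14 scale 3.5 off 165 120
93 [340.69892473 223.56989247] [ 488.84730128 -245.34575078   79.        ] [ 475.03258809 -218.1624809   244.        ]
t14 scale 3.3 off 225 85
```

View pics/s14.png

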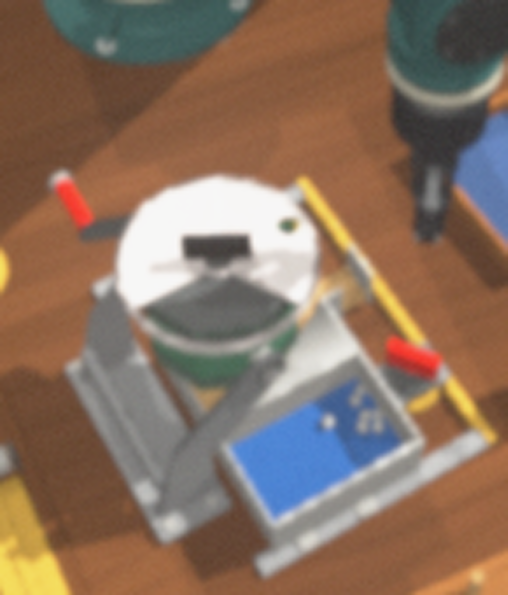

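View pics/t14.png

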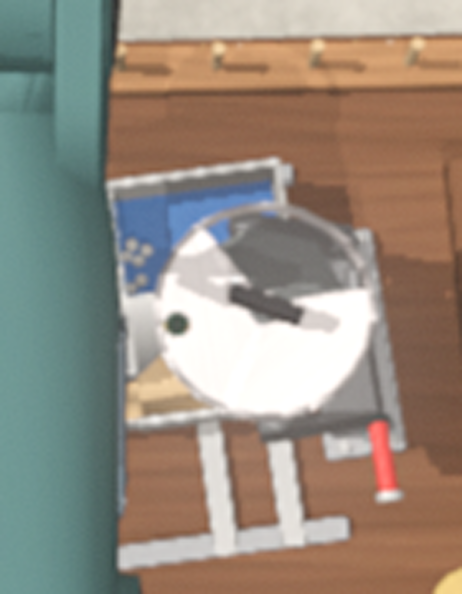

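Run:
```python
from plan import *
from meas import *
def f(im,n):
  for A,c,m in blobs(red(im),20):
    if A>1000: continue
    c,a,t0,t1=axis(m); p,q=onz(n,*(c+a*t0),78),onz(n,*(c+a*t1),78); print(n,A,c.round(1),p.round(1),q.round(1),np.degrees(np.arctan2(*(q-p)[1::-1])))
f(cv2.imread("pics/scene0.png"),"scene")
im=snapshot("scene")[:,:,::-1]; f(im,"scene")
crop("scene",225,195,310,290,"s15",s=6.2,img=im)
```

```text
scene 73 [185.6 178.4] [ 317.7 -213.6   78. ] [ 387.  -205.7   78. ] 6.47943702782145
scene 76 [265.3 198.5] [526.   24.1  78. ] [595.8  37.7  78. ] 10.973263189612588
scene 75 [185.8 177.9] [ 314.8 -212.2   78. ] [ 384.4 -204.8   78. ] 6.121905838741392
scene 110 [282.2 221.7] [698.3  63.   78. ] [651.   25.6  78. ] -141.61642413506397
s15 scale 6.2 off 225 195
```

View pics/s15.png

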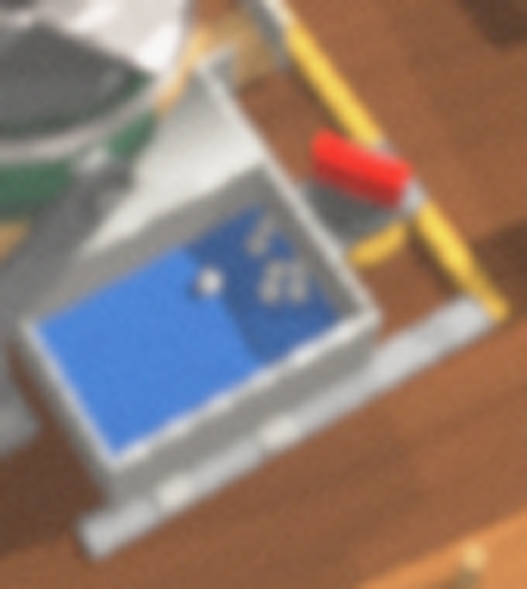

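Run:
```python
from plan import *
T=lambda x,y:(225+x/4.2,125+y/4.2); S=lambda x,y:(225+x/6.2,195+y/6.2); S9=lambda x,y:(165+x/5.5,160+y/5.5)
def bf(p):
    d=np.array(p[:2])-[598,-123.5]; y=np.radians(6.8); return (d[0]*np.cos(y)+d[1]*np.sin(y)).round(1),(-d[0]*np.sin(y)+d[1]*np.cos(y)).round(1)
print("before top rim outer: ",bf(onz("top",*T(155,208),78)), bf(onz("top",*T(165,460),78)))
print("before scene rim near right corner",bf(onz("scene",*S9(568,330),78)))
for nm,p in dict(far=(20,328),near=(108,465),right=(378,312)).items(): print(nm,bf(onz("scene",*S(*p),78)))
print("endbar far edge", bf(onz("scene",*S(90,555),20)),bf(onz("scene",*S(485,300),20)),"near top-left edge",bf(onz("scene",*S(465,295),20)))
```

```text
before top rim outer:  (np.float64(67.1), np.float64(117.1)) (np.float64(-125.2), np.float64(135.0))
before scene rim near right corner (np.float64(65.0), np.float64(119.3))
far (np.float64(85.5), np.float64(-55.4))
near (np.float64(179.4), np.float64(-53.2))
right (np.float64(180.1), np.float64(119.0))
endbar far edge (np.float64(198.6), np.float64(-78.2)) (np.float64(185.9), np.float64(194.0)) near top-left edge (np.float64(177.2), np.float64(185.9))
```

Run:
```python
from plan import *
a=onz("scene",165+288/3.5,120+225/3.5,261);b=onz("top",278.8,183.1,261)
for p in(a,b):
    d=p[:2]-[598,-123.5]; print(p.round(1),np.hypot(*d).round(1),np.degrees(np.arctan2(d[1],d[0]))-96.8)
plan((597.4,-123.8,520),-22.2,clo=.3,turn=-171.7)
```

```text
[590.4 -48.6 261. ] 75.3 -1.0389379322215433
[588.4 -49.2 261. ] 74.9 0.5984047527629741
[[0.3,-0.0007,-0.0075,-0.0004,6.87],[0.3,-0.0016,-0.0074,-0.0004,6.87],[0.3,-0.0025,-0.0071,-0.0004,6.87],[0.3,-0.0033,-0.0068,-0.0004,6.87],[0.3,-0.0041,-0.0063,-0.0004,6.87]]
[[0.3,-0.0048,-0.0058,-0.0004,6.87],[0.3,-0.0055,-0.0052,-0.0004,6.87],[0.3,-0.0061,-0.0045,-0.0004,6.87],[0.3,-0.0066,-0.0037,-0.0004,6.87],[0.3,-0.007,-0.0029,-0.0004,6.87]]
[[0.3,-0.0072,-0.002,-0.0004,6.87],[0.3,-0.0074,-0.0012,-0.0004,6.87],[0.3,-0.0075,-0.0003,-0.0004,6.87],[0.3,-0.0075,0.0006,-0.0004,6.87],[0.3,-0.0074,0.0015,-0.0004,6.87]]
[[0.3,-0.0071,0.0024,-0.0004,6.87],[0.3,-0.0068,0.0032,-0.0004,6.87],[0.3,-0.0064,0.004,-0.0004,6.87],[0.3,-0.0058,0.0048,-0.0004,6.87],[0.3,-0.0052,0.0054,-0.0004,6.87]]
[[0.3,-0.0045,0.006,-0.0004,6.87],[0.3,-0.0038,0.0065,-0.0004,6.87],[0.3,-0.003,0.0069,-0.0004,6.87],[0.3,-0.0021,0.0072,-0.0004,6.87],[0.3,-0.0012,0.0074,-0.0004,6.87]]
```

>>> jog_arm:
  commands:
    - [0.3,-0.001,-0.0075,-0.002,6.9]
    - [0.3,-0.0015,-0.0075,-0.002,6.9]
    - [0.3,-0.0025,-0.007,-0.002,6.9]
    - [0.3,-0.0035,-0.007,-0.002,6.9]
    - [0.3,-0.004,-0.0065,0,6.9]

```text
time_s: 27.23
position: [660.3, 12.1, 513.8]
ee_rot: [0.0, 0.54, 0.842, 0.0]
force: [0.6, -1.5, -0.0]
opening: 59.5
```

>>> jog_arm:
  commands:
    - [0.3,-0.005,-0.006,0,6.9]
    - [0.3,-0.0055,-0.005,0,6.9]
    - [0.3,-0.006,-0.0045,0,6.9]
    - [0.3,-0.0065,-0.0035,0,6.9]
    - [0.3,-0.007,-0.003,0,6.9]

```text
time_s: 27.65
position: [644.3, -22.1, 513.5]
ee_rot: [-0.0, 0.765, 0.644, -0.0]
force: [-0.1, -0.4, -0.5]
opening: 59.8
```

>>> jog_arm:
  commands:
    - [0.3,-0.007,-0.002,0,6.9]
    - [0.3,-0.0075,-0.001,0,6.9]
    - [0.3,-0.0075,0,0,6.9]
    - [0.3,-0.0075,0.0005,0,6.9]
    - [0.3,-0.0075,0.0015,0,6.9]

```text
time_s: 28.07
position: [628.4, -56.1, 513.5]
ee_rot: [0.0, 0.922, 0.388, -0.0]
force: [-0.5, 0.2, 0.2]
opening: 59.9
```

>>> jog_arm:
  commands:
    - [0.3,-0.007,0.0025,0,6.9]
    - [0.3,-0.007,0.003,0,6.9]
    - [0.3,-0.0065,0.004,0,6.9]
    - [0.3,-0.006,0.005,0,6.9]
    - [0.3,-0.005,0.0055,0,6.9]

```text
time_s: 28.48
position: [612.1, -90.3, 513.5]
ee_rot: [0.0, 0.995, 0.097, -0.0]
force: [-0.4, -0.1, -0.4]
opening: 59.5
```

>>> jog_arm:
  commands:
    - [0.3,-0.0045,0.006,0,6.9]
    - [0.3,-0.004,0.0065,0,6.9]
    - [0.3,-0.003,0.007,0,6.9]
    - [0.3,-0.002,0.007,0,6.9]
    - [0.3,-0.001,0.0075,0,6]

```text
time_s: 28.9
position: [596.0, -124.2, 513.5]
ee_rot: [0.0, 0.981, -0.194, -0.0]
force: [0.2, -0.3, -0.1]
opening: 60.1
```

Run:
```python
from plan import *
st(); plan((597.4,-123.8,447),-22.2,clo=.3)
```

```text
t 28.90 pos [ 596.  -124.2  513.5] psi -22.4 op 60.1 F [ 0.2 -0.3 -0.1] j [-19.  24.  28.  94.  -0.  93.]
[[0.3,0.0005,-0.0005,0.0333,-0.11],[0.3,0.0005,-0.0005,0.0333,-0.11]]
```

>>> jog_arm:
  commands:
    - [0.3,0.001,0,0.034,0]
    - [0.3,0.001,0,0.032,0]
    - [0.3,0,0,0,0]
    - [1,0,0,0,0]
    - [1,0,0,0,0]

```text
time_s: 29.32
position: [598.4, -124.7, 449.6]
ee_rot: [0.0, 0.982, -0.191, 0.001]
force: [1.0, -0.4, 0.8]
opening: 36.7
```

>>> jog_arm:
  commands:
    - [1,0,0,0,0]
    - [1,0,0,0,0]
    - [1,0,0,0,0]

```text
time_s: 29.57
position: [597.8, -124.7, 449.5]
ee_rot: [0.0, 0.981, -0.192, 0.0]
force: [-9.1, 0.9, 6.1]
opening: 12.5
```

Run:
```python
from plan import *
st()
```

```text
t 29.57 pos [ 597.8 -124.7  449.5] psi -22.1 op 12.5 F [-9.1  0.9  6.1] j [-19.  24.  17.  83.  -0.  93.]
```

>>> jog_arm:
  commands:
    - [1,-0.001,0,0,-4]
    - [1,0,0,0,-7]
    - [1,0,0,0,-7]
    - [1,0,0,0,-7]
    - [1,0,0,0,-7]

```text
time_s: 29.98
position: [598.3, -124.6, 449.5]
ee_rot: [0.001, 0.996, 0.089, 0.002]
force: [9.3, -1.3, 1.5]
opening: 12.7
```

>>> jog_arm:
  commands:
    - [1,0,0,0,-7]
    - [1,0,0,0,-7]
    - [1,0,0,0,-7]
    - [1,0,0,0,-7]
    - [1,0,0,0,-7]

```text
time_s: 30.4
position: [599.1, -124.3, 449.5]
ee_rot: [0.001, 0.923, 0.385, 0.003]
force: [19.0, 5.1, -1.0]
opening: 12.6
```

>>> jog_arm:
  commands:
    - [1,0,0,0,-7]
    - [1,0,0,0,-7]
    - [1,0,0,0,-7]
    - [1,0,0,0,-7]
    - [1,0,0,0,-7]

```text
time_s: 30.82
position: [599.5, -124.0, 449.5]
ee_rot: [0.002, 0.764, 0.645, 0.003]
force: [22.1, 6.0, -3.5]
opening: 12.7
```

>>> jog_arm:
  commands:
    - [1,0,0,0,-7]
    - [1,0,0,0,-7]
    - [1,0,0,0,-4]
    - [1,0,0,0,0]
    - [1,0,0,0,0]

```text
time_s: 31.23
position: [599.4, -123.9, 449.5]
ee_rot: [0.003, 0.656, 0.755, 0.003]
force: [20.2, 8.0, -2.2]
opening: 12.5
```

Run:
```python
from plan import *
st(); crop("scene",165,120,310,290,"s16",s=3.5)
```

```text
t 31.23 pos [ 599.4 -123.9  449.5] psi 98.0 op 12.5 F [20.2  8.  -2.2] j [-19.  23.  17.  83.   0. -27.]
s16 scale 3.5 off 165 120
```

View pics/s16.png

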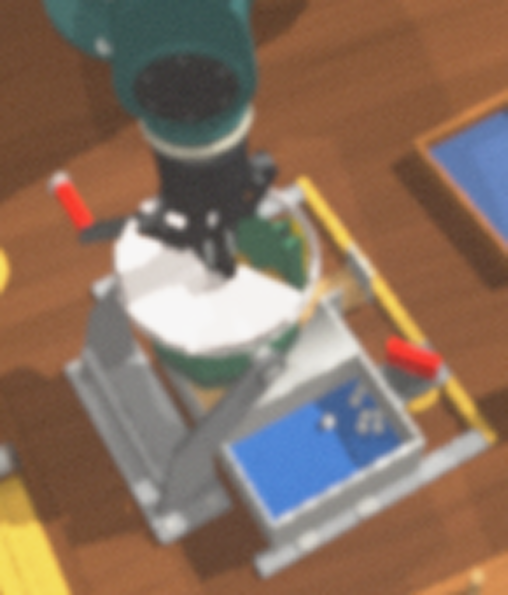

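>>> jog_arm:
  commands:
    - [0.3,0,0,0,0]
    - [0.3,0,0,0,0]
    - [0.3,0,0,-0.025,1]
    - [0.3,0,0,-0.03,0]
    - [0.3,0,0,0,0]

```text
time_s: 31.7
position: [597.0, -124.3, 508.2]
ee_rot: [0.003, 0.663, 0.748, 0.001]
force: [0.7, -0.1, 0.5]
opening: 59.9
```

Run:
```python
from plan import *
st(); plan((473.6,-220.5,500),96.8,clo=.3)
im=snapshot("scene")[:,:,::-1]
crop("scene",185,160,285,235,"s17",s=7,img=im)
```

```text
t 31.70 pos [ 597.  -124.3  508.2] psi 96.9 op 59.9 F [ 0.7 -0.1  0.5] j [-19.  24.  27.  92.  -0. -26.]
[[0.3,-0.0202,-0.0335,0.0021,0.02],[0.3,-0.0202,-0.0335,0.0021,0.02],[0.3,-0.0202,-0.0335,0.0021,0.02],[0.3,-0.0202,-0.0335,0.0021,0.02]]
s17 scale 7 off 185 160
```

View pics/s17.png

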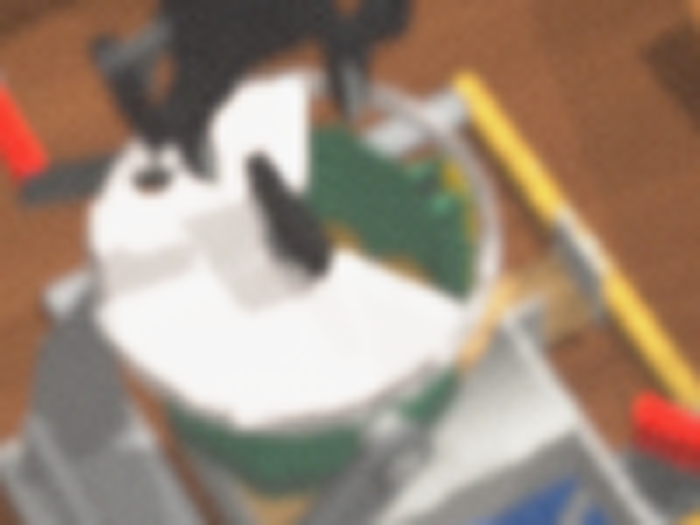

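>>> jog_arm:
  commands:
    - [0.3,-0.02,-0.0335,0.002,0]
    - [0.3,-0.02,-0.0335,0.002,0]
    - [0.3,-0.02,-0.0335,0.002,0]
    - [0.3,-0.02,-0.0335,0.002,0]
    - [0.3,0,0,0,0]

```text
time_s: 32.17
position: [469.9, -222.5, 495.0]
ee_rot: [0.0, 0.665, 0.747, -0.001]
force: [-0.9, 0.7, -0.6]
opening: 60.2
```

Run:
```python
from plan import *
st(); plan((473.6,-220.3,395),96.8,clo=.3)
```

```text
t 32.17 pos [ 469.9 -222.5  495. ] psi 96.7 op 60.2 F [-0.9  0.7 -0.6] j [-34.  14.  10.  86.  -0. -41.]
[[0.3,0.0006,0.0013,0.0333,-0.04],[0.3,0.0006,0.0013,0.0333,-0.04],[0.3,0.0006,0.0013,0.0333,-0.04]]
```

>>> jog_arm:
  commands:
    - [0.3,0.001,0.002,0.033,0]
    - [0.3,0.001,0.001,0.033,0]
    - [0.3,0,0.001,0.033,0]
    - [0.3,0,0,0,0]
    - [1,0,0,0,0]

```text
time_s: 32.58
position: [477.5, -217.2, 395.5]
ee_rot: [-0.001, 0.663, 0.748, -0.0]
force: [0.1, 1.0, 0.9]
opening: 48.7
```

>>> jog_arm:
  commands:
    - [1,0,0,0,0]
    - [1,0,0,0,0]
    - [1,0,0,0,0]
    - [1,0,0,0,0]

```text
time_s: 32.92
position: [478.4, -219.1, 398.3]
ee_rot: [0.004, 0.664, 0.748, -0.002]
force: [-1.4, -14.9, 6.8]
opening: 13.7
```

Run:
```python
from plan import *
st()
```

```text
t 32.92 pos [ 478.4 -219.1  398.3] psi 96.8 op 13.7 F [ -1.4 -14.9   6.8] j [-33.  15.  -4.  71.  -0. -40.]
```

>>> jog_arm:
  commands:
    - [1,0.006,0,-0.0136,0]
    - [1,0.0101,0,-0.012,0]
    - [1,0.012,0,-0.0101,0]
    - [1,0.0136,0,-0.0079,0]
    - [1,0.0148,0,-0.0054,0]

```text
time_s: 33.33
position: [471.6, -162.6, 448.5]
ee_rot: [0.005, 0.664, 0.748, -0.001]
force: [5.4, -15.2, 13.0]
opening: 13.5
```

>>> jog_arm:
  commands:
    - [1,0.0155,0,-0.0027,0]
    - [1,0.0078,0,-0.0002,0]
    - [1,0.0078,0,0.0002,0]
    - [1,0.0078,0,0.001,0]
    - [1,0.0077,0,0.0017,0]

```text
time_s: 33.75
position: [466.0, -115.4, 446.7]
ee_rot: [0.003, 0.663, 0.748, 0.0]
force: [3.9, -4.6, 8.5]
opening: 13.7
```

>>> jog_arm:
  commands:
    - [1,0.0075,0,0.0024,0]
    - [1,0.0073,0,0.003,0]
    - [1,0.007,0,0.0036,0]
    - [1,0.0066,0,0.0043,0]
    - [1,0.0062,0,0.0048,0]

```text
time_s: 34.17
position: [461.6, -81.0, 428.3]
ee_rot: [0.002, 0.663, 0.748, -0.0]
force: [1.1, -8.5, 8.1]
opening: 13.6
```

Run:
```python
from plan import *
st(); crop("scene",165,150,310,290,"s18",s=4)
```

```text
t 34.17 pos [461.6 -81.  428.3] psi 96.9 op 13.6 F [ 1.1 -8.5  8.1] j [-20.   9.  -7.  74.  -0. -27.]
s18 scale 4 off 165 150
```

View pics/s18.png

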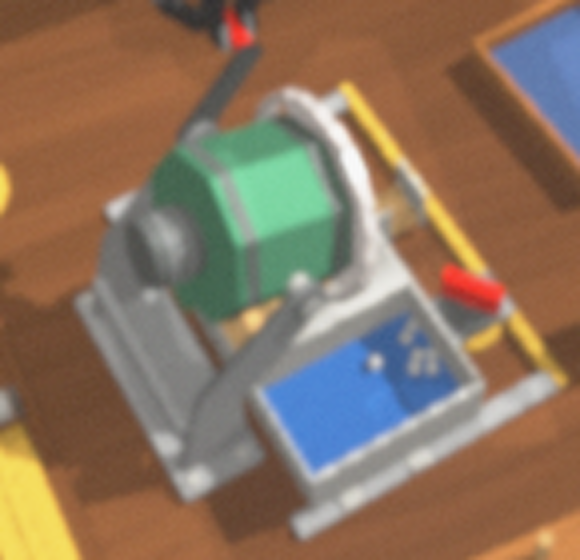

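>>> jog_arm:
  commands:
    - [1,0.0058,0,0.0053,0]
    - [1,0.0053,0,0.0058,0]
    - [1,0.0048,0,0.0062,0]
    - [1,0.0042,0,0.0066,0]
    - [1,0.0016,0,0.003,0]

```text
time_s: 34.63
position: [459.2, -59.4, 400.6]
ee_rot: [0.002, 0.663, 0.748, 0.0]
force: [2.0, -6.3, 2.2]
opening: 13.8
```

>>> jog_arm:
  commands:
    - [1,0,0,0,0]
    - [1,0,0,0,0]
    - [1,0,0,0,0]
    - [1,0,0,0,0]
    - [1,0,0,0,0]

```text
time_s: 35.05
position: [459.3, -59.6, 400.2]
ee_rot: [0.001, 0.663, 0.748, 0.0]
force: [7.1, -3.4, -8.9]
opening: 13.7
```

>>> jog_arm:
  commands:
    - [1,0,0,0,0]
    - [1,0,0,0,0]
    - [1,0,0,0,0]
    - [1,0,0,0,0]
    - [1,0,0,0,0]

```text
time_s: 35.47
position: [459.3, -59.6, 400.2]
ee_rot: [0.001, 0.663, 0.748, 0.0]
force: [6.0, -2.4, -9.0]
opening: 13.6
```

Run:
```python
from plan import *
st(); crop("scene",165,150,310,290,"s19",s=4)
```

```text
t 35.47 pos [459.3 -59.6 400.2] psi 96.9 op 13.6 F [ 6.  -2.4 -9. ] j [-17.   9. -11.  69.   0. -24.]
s19 scale 4 off 165 150
```

View pics/s19.png

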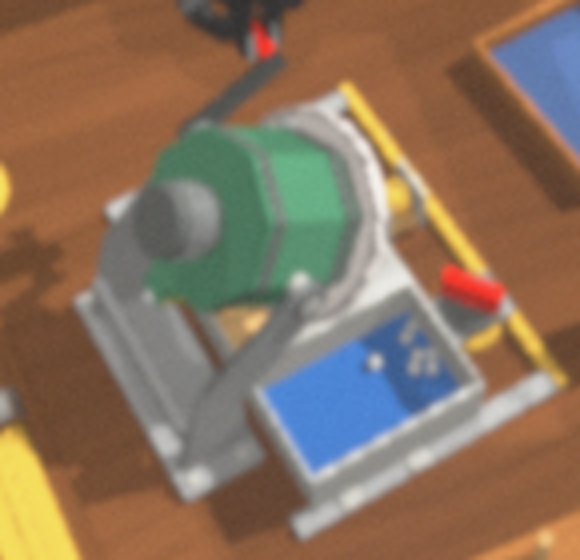

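>>> jog_arm:
  commands:
    - [1,-0.006,0,-0.01,0]
    - [1,-0.01,0,-0.012,0]
    - [1,-0.012,0,-0.0101,0]
    - [1,-0.0136,0,-0.0079,0]
    - [1,-0.0148,0,-0.0054,0]

```text
time_s: 35.93
position: [465.1, -114.3, 447.2]
ee_rot: [-0.0, 0.663, 0.749, 0.002]
force: [-4.5, 11.1, 13.9]
opening: 13.8
```

>>> jog_arm:
  commands:
    - [1,0,0,0,0]
    - [1,0,0,0,0]
    - [1,0,0,0,0]
    - [1,0.0148,0,0.0054,0]
    - [1,0.0136,0,0.0079,0]

```text
time_s: 36.35
position: [462.6, -87.6, 433.6]
ee_rot: [0.002, 0.664, 0.748, 0.0]
force: [2.6, -9.9, -5.8]
opening: 13.8
```

>>> jog_arm:
  commands:
    - [1,0.012,0,0.0101,0]
    - [1,0.01,0,0.012,0]
    - [1,0.006,0,0.01,0]
    - [1,0,0,0,0]
    - [1,0,0,0,0]

```text
time_s: 36.77
position: [458.9, -59.0, 400.0]
ee_rot: [0.0, 0.663, 0.749, 0.001]
force: [5.9, 1.0, -10.4]
opening: 13.4
```

>>> jog_arm:
  commands:
    - [1,0,0,0,0]
    - [1,0,0,0,0]
    - [1,0,0,0,0]
    - [1,0,0,0,0]
    - [1,0,0,0,0]

```text
time_s: 37.18
position: [459.0, -59.2, 400.0]
ee_rot: [-0.0, 0.663, 0.749, 0.001]
force: [5.7, 1.7, -8.2]
opening: 13.6
```

>>> jog_arm:
  commands:
    - [1,-0.006,0,-0.01,0]
    - [1,-0.01,0,-0.012,0]
    - [1,-0.012,0,-0.0101,0]
    - [1,-0.0136,0,-0.0079,0]
    - [1,-0.0148,0,-0.0054,0]

```text
time_s: 37.6
position: [465.0, -114.1, 447.7]
ee_rot: [-0.0, 0.662, 0.749, 0.003]
force: [3.6, 9.8, 2.2]
opening: 13.9
```

Run:
```python
from plan import *
st(); crop("scene",165,150,310,290,"s20",s=4)
```

```text
t 37.60 pos [ 465.  -114.1  447.7] psi 97.0 op 13.9 F [3.6 9.8 2.2] j [-24.  10.  -3.  77.   0. -31.]
s20 scale 4 off 165 150
```

View pics/s20.png

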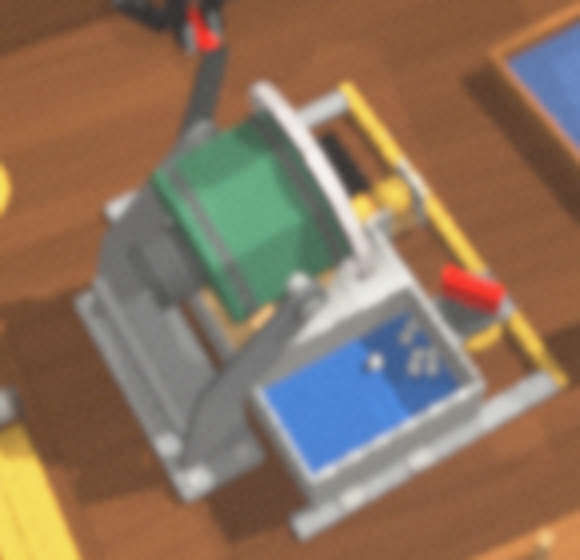

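>>> jog_arm:
  commands:
    - [1,0,0,0,0]
    - [1,0,0,0,0]
    - [1,0,0,0,0]
    - [1,0.0148,0,0.0054,0]
    - [1,0.0136,0,0.0079,0]

```text
time_s: 38.07
position: [462.2, -87.6, 433.7]
ee_rot: [0.002, 0.664, 0.748, 0.0]
force: [6.7, -17.3, -7.9]
opening: 13.7
```

>>> jog_arm:
  commands:
    - [1,0.012,0,0.0101,0]
    - [1,0.01,0,0.012,0]
    - [1,0.006,0,0.01,0]
    - [1,0,0,0,0]
    - [1,0,0,0,0]

```text
time_s: 38.48
position: [459.0, -59.1, 400.1]
ee_rot: [0.001, 0.663, 0.749, 0.0]
force: [5.3, -0.1, -6.0]
opening: 13.5
```

>>> jog_arm:
  commands:
    - [1,0,0,0,0]
    - [1,0,0,0,0]
    - [1,0,0,0,0]
    - [1,0,0,0,0]
    - [1,0,0,0,0]

```text
time_s: 38.9
position: [459.0, -59.4, 400.2]
ee_rot: [0.0, 0.663, 0.748, 0.001]
force: [4.6, 1.0, -5.7]
opening: 13.4
```

>>> jog_arm:
  commands:
    - [1,-0.006,0,-0.01,0]
    - [1,-0.01,0,-0.012,0]
    - [1,-0.012,0,-0.0101,0]
    - [1,-0.0136,0,-0.0079,0]
    - [1,-0.0148,0,-0.0054,0]

```text
time_s: 39.32
position: [464.9, -114.1, 447.4]
ee_rot: [-0.001, 0.663, 0.749, 0.002]
force: [-0.2, 11.8, 3.4]
opening: 13.8
```

>>> jog_arm:
  commands:
    - [1,-0.0155,0,-0.0027,0]
    - [1,-0.0157,0,0,0]
    - [1,-0.0155,0,0.0027,0]
    - [1,-0.0148,0,0.0054,0]
    - [1,-0.0136,0,0.0079,0]

```text
time_s: 39.73
position: [474.2, -189.8, 432.6]
ee_rot: [-0.0, 0.663, 0.749, 0.001]
force: [2.4, 7.7, 4.0]
opening: 13.6
```

>>> jog_arm:
  commands:
    - [1,-0.012,0,0.0101,0]
    - [1,-0.0101,0,0.012,0]
    - [1,-0.0079,0,0.0136,0]
    - [1,-0.0015,0,0.003,0]
    - [1,0,0,0,0]

```text
time_s: 40.15
position: [477.6, -221.0, 393.4]
ee_rot: [-0.001, 0.663, 0.748, 0.0]
force: [-2.7, 1.6, -1.2]
opening: 13.9
```

Run:
```python
from plan import *
st()
```

```text
t 40.15 pos [ 477.6 -221.   393.4] psi 96.9 op 13.9 F [-2.7  1.6 -1.2] j [-34.  15.  -4.  71.   0. -41.]
```

>>> jog_arm:
  commands:
    - [1,-0.0015,0,0.003,0]
    - [1,0,0,0,0]

```text
time_s: 40.32
position: [478.2, -221.4, 391.5]
ee_rot: [-0.0, 0.663, 0.749, 0.002]
force: [0.2, 16.2, 11.5]
opening: 13.8
```

>>> jog_arm:
  commands:
    - [0.3,0,0,0,0]
    - [0.3,0,0,0,0]
    - [0.3,0,0,-0.035,0]
    - [0.3,0,0,-0.035,0]
    - [0.3,0,0,-0.035,0]

```text
time_s: 40.73
position: [477.9, -222.4, 496.8]
ee_rot: [-0.0, 0.663, 0.748, -0.0]
force: [2.1, -0.8, -0.3]
opening: 59.5
```

Run:
```python
from plan import *
from meas import *
st()
a=snapshot("scene")[:,:,::-1];b=snapshot("top")[:,:,::-1]
cv2.imwrite("pics/a21.png",a);cv2.imwrite("pics/b21.png",b)
crop("scene",165,120,360,290,"s21",s=3.5,img=a)
crop("top",140,85,365,265,"t21",s=3.3,img=b)
for n,im in(("scene",a),("top",b)):
  for A,c,m in blobs(red(im),20): print(n,A,c)
```

```text
t 40.73 pos [ 477.9 -222.4  496.8] psi 96.9 op 59.5 F [ 2.1 -0.8 -0.3] j [-34.  15.  11.  86.  -0. -41.]
s21 scale 3.5 off 165 120
t21 scale 3.3 off 140 85
scene 77 [185.7012987  178.58441558]
scene 109 [282.29357798 221.79816514]
scene 1963 [ 19.50585838 333.292919  ]
top 85 [246.63529412 167.45882353]
```

View pics/s21.png

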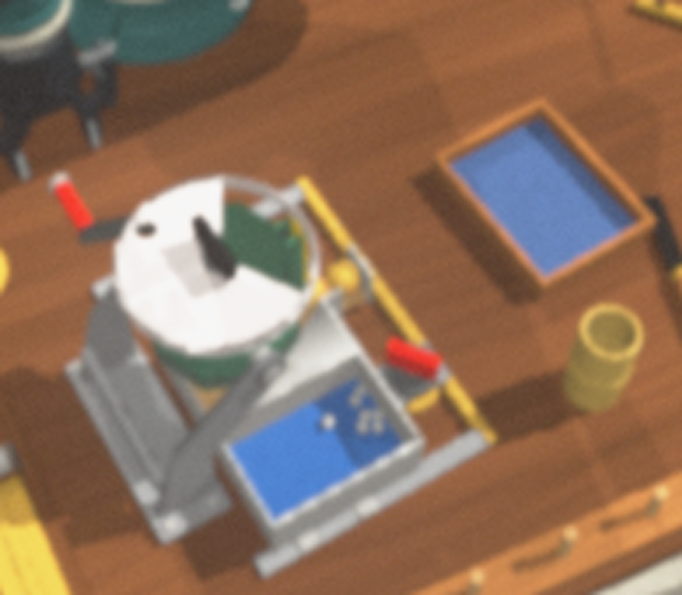

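View pics/t21.png

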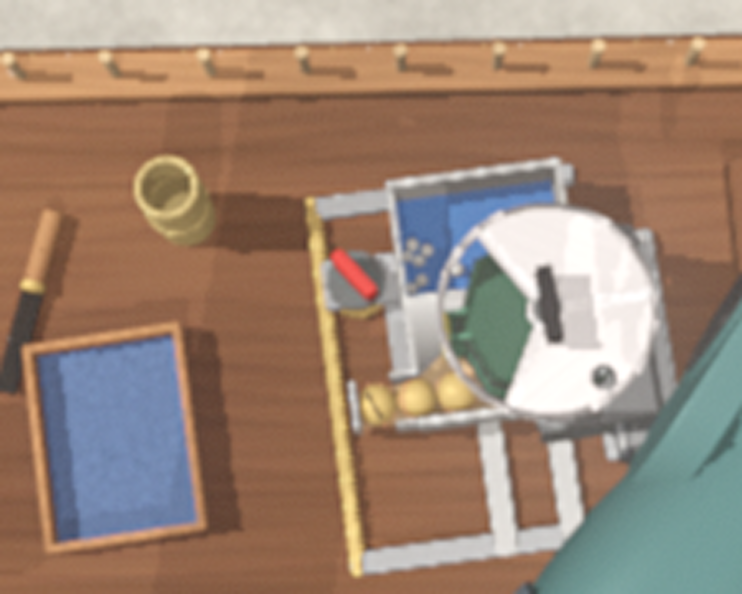

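Run:
```python
from plan import *
from meas import *
np.set_printoptions(precision=1,suppress=True)
T=lambda x,y:(140+x/3.3,85+y/3.3); S=lambda x,y:(165+x/3.5,120+y/3.5)
print("b1",tri(S(344,275),T(378,405)),onz("top",*T(378,405),49),onz("top",*T(417,396),54),onz("top",*T(455,390),59))
for nm,s,t in (("a",(438,158),(180,322)),("b",(543,100),(206,525)),("c",(655,213),(49,550)),("d",(547,285),(24,347))): pass
# top: TL(24,347) TR(180,322) BR(206,525) BL(49,550); scene: left(438,158) top(543,100) right(655,213) bottom(547,285)
t=[(24,347),(180,322),(206,525),(49,550)]
P=[onz("top",*T(*p),34) for p in t]; print(np.array(P)); print("tray ctr top",np.mean(P,0), np.degrees(np.arctan2(*(P[1]-P[2])[1::-1])),np.linalg.norm(P[1]-P[2]),np.linalg.norm(P[0]-P[1]))
s=[(438,158),(543,100),(655,213),(547,285)]
Q=[onz("scene",*S(*p),34) for p in s]; print(np.array(Q),np.mean(Q,0))
# which matches: print nearest & triangulate
for q,sp in zip(Q,s):
    i=np.argmin([np.linalg.norm(q-p) for p in P]); print(i,tri(S(*sp),T(*t[i])))
im=cv2.imread("pics/b21.png")
crop("top",240,185,300,225,"t22",s=12,img=im)
print("knob top",onz("top",246.6,167.5,79))
```

```text
b1 (array([546.6,  28.2,  56.3]), np.float64(3.8274397478236803)) [546.9  26.7  49. ] [554.6 -12.   54. ] [559.3 -49.3  59. ]
[[613.3 384.8  34. ]
 [636.3 226.6  34. ]
 [432.  198.4  34. ]
 [409.4 354.   34. ]]
tray ctr top [522.7 291.   34. ] 7.848741808583461 206.27357564864502 159.86591833979833
[[434.9 203.1  34. ]
 [409.9 357.6  34. ]
 [606.3 391.4  34. ]
 [638.7 232.7  34. ]] [522.4 296.2  34. ]
2 (array([433. , 201.3,  32. ]), np.float64(5.312420005829879))
3 (array([410. , 355.5,  34.5]), np.float64(3.3617058502310284))
0 (array([611.9, 382.9,  46. ]), np.float64(3.389972923851095))
1 (array([637.7, 229.7,  33.4]), np.float64(6.3393687461785175))
t22 scale 12 off 240 185
knob top [674.6  49.9  79. ]
```

View pics/t22.png

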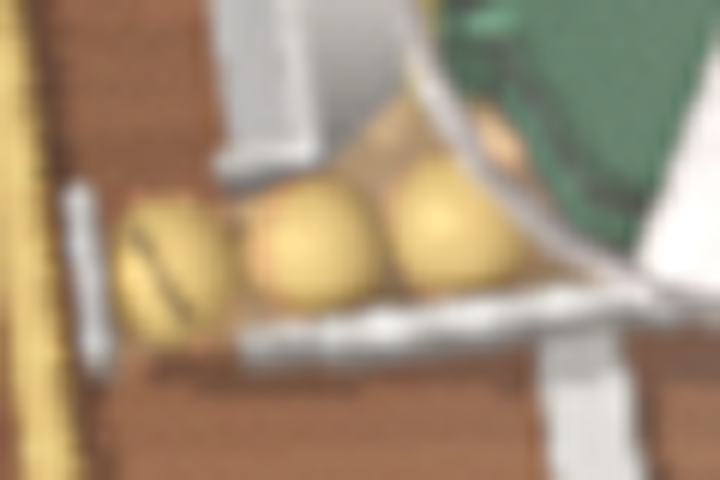

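Run:
```python
from plan import *
plan((546.8,27.5,497),6.8,clo=0)
```

```text
[[0,0.0185,0.0075,0.0003,6.93],[0,0.0193,0.0052,0.0003,6.93],[0,0.0197,0.0029,0.0003,6.93],[0,0.0199,0.0005,0.0003,6.93],[0,0.0199,-0.0019,0.0003,6.93]]
[[0,0.0195,-0.0043,0.0003,6.93],[0,0.0188,-0.0066,0.0003,6.93],[0,0.0179,-0.0089,0.0003,6.93],[0,0.0167,-0.0109,0.0003,6.93],[0,0.0152,-0.0129,0.0003,6.93]]
[[0,0.0136,-0.0146,0.0003,6.93],[0,0.0117,-0.0162,0.0003,6.93],[0,0.0097,-0.0175,0.0003,6.93]]
```

>>> jog_arm:
  commands:
    - [0.1,0.0185,0.0075,0,6.9]
    - [0.1,0.019,0.005,0,6.9]
    - [0.1,0.02,0.003,0,6.9]
    - [0.1,0.02,0.0005,0,6.9]
    - [0.1,0.02,-0.002,0,6.9]

```text
time_s: 41.25
position: [504.5, -125.3, 495.1]
ee_rot: [-0.0, 0.857, 0.515, -0.0]
force: [-0.1, -0.2, 0.8]
opening: 76.7
```

>>> jog_arm:
  commands:
    - [0.1,0.0195,-0.004,0,6.9]
    - [0.1,0.019,-0.0065,0,6.9]
    - [0.1,0.018,-0.009,0,6.9]
    - [0.1,0.0165,-0.011,0,6.9]
    - [0.1,0.015,-0.013,0,6.9]

```text
time_s: 41.67
position: [530.5, -28.8, 495.1]
ee_rot: [0.0, 0.971, 0.238, -0.0]
force: [0.5, -1.0, -0.4]
opening: 77.0
```

>>> jog_arm:
  commands:
    - [0.1,0.0135,-0.0145,0,6.9]
    - [0.1,0.0115,-0.016,0,6.9]
    - [0.1,0.0095,-0.0175,0,6.9]
    - [0.1,0,0,0.03,0]
    - [0.1,0,0,0.03,0]

```text
time_s: 42.08
position: [545.9, 28.7, 435.1]
ee_rot: [0.0, 0.998, 0.063, 0.002]
force: [0.2, 0.5, -2.1]
opening: 76.7
```

Run:
```python
from plan import *
st(); plan((546.8,27.5,240),6.8,clo=.1)
```

```text
t 42.08 pos [545.9  28.7 435.1] psi 7.2 op 76.7 F [ 0.2  0.5 -2.1] j [-6. 17.  4. 77. -0. 77.]
[[0.1,0.0001,0.0003,0.039,0.09],[0.1,0.0001,0.0003,0.039,0.09],[0.1,0.0001,0.0003,0.039,0.09],[0.1,0.0001,0.0003,0.039,0.09],[0.1,0.0001,0.0003,0.039,0.09]]
```

>>> jog_arm:
  commands:
    - [0.1,0.001,0.001,0.04,0]
    - [0.1,0,0,0.04,0]
    - [0.1,0,0,0.04,0]
    - [0.1,0,0,0.04,0]
    - [0.1,0,0,0.035,0]

```text
time_s: 42.5
position: [545.9, 26.9, 237.9]
ee_rot: [-0.0, 0.998, 0.063, -0.0]
force: [0.6, 0.3, -0.2]
opening: 77.1
```

>>> jog_arm:
  commands:
    - [0.1,0,0,0,0]

```text
time_s: 42.58
position: [544.5, 27.0, 234.6]
ee_rot: [-0.001, 0.998, 0.063, -0.004]
force: [-1.1, -0.0, -0.3]
opening: 76.8
```

Run:
```python
from plan import *
st(); crop("scene",215,140,325,230,"s23",s=6)
```

```text
t 42.58 pos [544.5  27.  234.6] psi 7.2 op 76.8 F [-1.1 -0.  -0.3] j [ -6.  23. -18.  49.  -0.  77.]
s23 scale 6 off 215 140
```

View pics/s23.png

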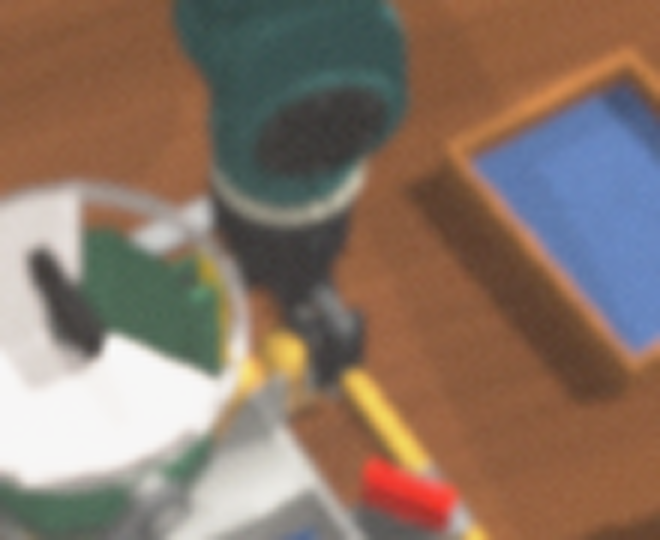

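>>> jog_arm:
  commands:
    - [0.1,0.001,0,0.015,0]
    - [0.1,0,0,0.013,0]
    - [0.1,0,0,0,0]
    - [0.1,0,0,0,0]

```text
time_s: 42.97
position: [548.1, 27.0, 213.9]
ee_rot: [0.0, 0.998, 0.063, 0.001]
force: [-0.1, -0.1, 0.2]
opening: 76.5
```

Run:
```python
from plan import *
st()
```

```text
t 42.97 pos [548.1  27.  213.9] psi 7.2 op 76.5 F [-0.1 -0.1  0.2] j [ -6.  25. -20.  45.  -0.  77.]
```

>>> jog_arm:
  commands:
    - [0.1,-0.001,0,0.009,0]
    - [0.1,0,0,0,0]
    - [1,0,0,0,0]
    - [1,0,0,0,0]
    - [1,0,0,0,0]

```text
time_s: 43.38
position: [546.6, 26.9, 203.5]
ee_rot: [0.0, 0.998, 0.063, 0.0]
force: [0.3, 0.8, 0.5]
opening: 41.6
```

>>> jog_arm:
  commands:
    - [1,0,0,0,0]
    - [1,0,0,0,0]
    - [1,0,0,0,0]

```text
time_s: 43.63
position: [546.8, 26.9, 203.4]
ee_rot: [0.0, 0.998, 0.063, 0.0]
force: [1.7, 0.9, 3.4]
opening: 37.5
```

Run:
```python
from plan import *
st()
```

```text
t 43.63 pos [546.8  26.9 203.4] psi 7.2 op 37.5 F [1.7 0.9 3.4] j [ -6.  25. -21.  44.   0.  77.]
```

>>> jog_arm:
  commands:
    - [1,0,0,-0.015,0]
    - [1,0,0,-0.025,0]
    - [1,0,0,-0.03,0]
    - [1,0,0,-0.03,0]
    - [1,0,0,0,0]

```text
time_s: 44.05
position: [547.4, 26.9, 307.9]
ee_rot: [0.001, 0.998, 0.063, 0.003]
force: [0.2, 0.1, 0.6]
opening: 37.6
```

Run:
```python
from plan import *
st(); plan((517,334,300),7.2,clo=1,n=9)
im=snapshot("scene")[:,:,::-1]
crop("scene",215,110,360,230,"s24",s=5,img=im)
```

```text
t 44.05 pos [547.4  26.9 307.9] psi 7.2 op 37.6 F [0.2 0.1 0.6] j [ -6.  20. -11.  59.  -0.  77.]
[[1,0.0009,-0.0343,0.0009,0.0],[1,0.0009,-0.0343,0.0009,0.0],[1,0.0009,-0.0343,0.0009,0.0],[1,0.0009,-0.0343,0.0009,0.0],[1,0.0009,-0.0343,0.0009,0.0]]
[[1,0.0009,-0.0343,0.0009,0.0],[1,0.0009,-0.0343,0.0009,0.0],[1,0.0009,-0.0343,0.0009,0.0],[1,0.0009,-0.0343,0.0009,0.0]]
s24 scale 5 off 215 110
```

View pics/s24.png

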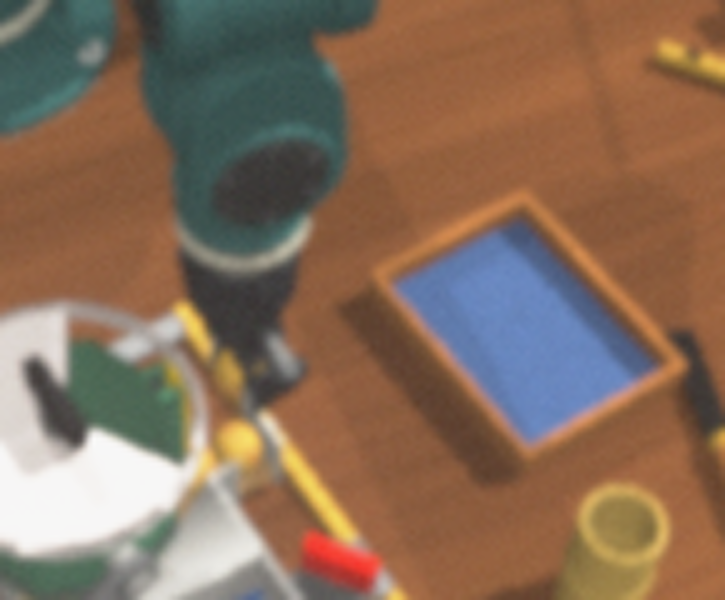

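>>> jog_arm:
  commands:
    - [1,0.001,-0.025,0,0]
    - [1,0.001,-0.034,0,0]
    - [1,0.001,-0.034,0,0]
    - [1,0.001,-0.034,0,0]
    - [1,0.001,-0.034,0,0]

```text
time_s: 44.52
position: [530.5, 188.7, 301.9]
ee_rot: [0.0, 0.998, 0.063, -0.001]
force: [0.6, 0.2, -0.6]
opening: 37.9
```

>>> jog_arm:
  commands:
    - [1,0.001,-0.034,0,0]
    - [1,0.001,-0.034,0,0]
    - [1,0.001,-0.034,0,0]
    - [1,0.001,-0.034,0,0]
    - [1,0,-0.01,0,0]

```text
time_s: 44.93
position: [515.8, 336.3, 301.5]
ee_rot: [-0.0, 0.998, 0.064, -0.001]
force: [-1.3, 0.3, -1.0]
opening: 36.9
```

Run:
```python
from plan import *
st(); plan((517,334,200),7.2,clo=1)
```

```text
t 44.93 pos [515.8 336.3 301.5] psi 7.4 op 36.9 F [-1.3  0.3 -1. ] j [ 26.  27.  -1.  62.   0. 108.]
[[1,0.0003,0.0008,0.0338,0.05],[1,0.0003,0.0008,0.0338,0.05],[1,0.0003,0.0008,0.0338,0.05]]
```

>>> jog_arm:
  commands:
    - [1,0,0.002,0.035,0]
    - [1,0,0,0.035,0]
    - [1,0,0,0.025,0]
    - [1,0,0,0.01,0]
    - [1,0,0,0,0]

```text
time_s: 45.35
position: [516.3, 330.0, 195.3]
ee_rot: [0.001, 0.998, 0.063, -0.002]
force: [0.5, 0.2, -1.0]
opening: 37.4
```

>>> jog_arm:
  commands:
    - [1,0,0,0.005,0]
    - [1,0,0,0.004,0]
    - [1,0,0,0,0]

```text
time_s: 45.6
position: [517.5, 330.7, 189.6]
ee_rot: [-0.0, 0.998, 0.063, 0.001]
force: [0.0, -0.3, -1.4]
opening: 37.6
```

Run:
```python
from plan import *
st()
im=snapshot("scene")[:,:,::-1]
crop("scene",265,110,365,230,"s25",s=5,img=im)
```

```text
t 45.60 pos [517.5 330.7 189.6] psi 7.2 op 37.6 F [ 0.  -0.3 -1.4] j [ 25.  31. -12.  47.   0. 108.]
s25 scale 5 off 265 110
```

View pics/s25.png

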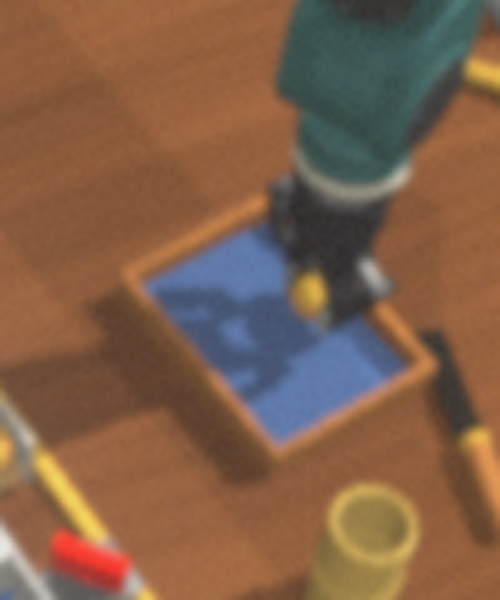

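>>> jog_arm:
  commands:
    - [1,0,0,0.003,0]
    - [1,0,0,0,0]
    - [1,0,0,0.002,0]
    - [1,0,0,0,0]

```text
time_s: 45.98
position: [517.1, 330.6, 184.0]
ee_rot: [-0.0, 0.998, 0.063, -0.0]
force: [0.5, 0.7, -1.5]
opening: 37.4
```

>>> jog_arm:
  commands:
    - [1,0,0,0.002,0]
    - [1,0,0,0,0]

```text
time_s: 46.15
position: [517.1, 330.7, 181.8]
ee_rot: [0.0, 0.998, 0.063, -0.0]
force: [0.6, 0.1, -0.9]
opening: 37.5
```

>>> jog_arm:
  commands:
    - [1,0,0,0.0015,0]
    - [0.4,0,0,0,0]
    - [0.4,0,0,0,0]
    - [0.3,0,0,0,0]
    - [0.3,0,0,-0.025,0]

```text
time_s: 46.57
position: [516.1, 330.1, 202.4]
ee_rot: [0.001, 0.998, 0.063, -0.003]
force: [0.3, -0.9, -0.8]
opening: 60.1
```

>>> jog_arm:
  commands:
    - [0.1,0,0,-0.04,0]
    - [0.1,0,0,-0.04,0]
    - [0.1,0,0.02,-0.02,0]
    - [0.1,0,0.034,0,0]
    - [0.1,0,0.036,0,0]

```text
time_s: 46.98
position: [528.6, 241.2, 307.2]
ee_rot: [-0.0, 0.998, 0.064, 0.002]
force: [1.2, 0.0, -0.3]
opening: 76.9
```

>>> jog_arm:
  commands:
    - [0.1,0,0.036,0,0]
    - [0.1,0,0.036,0,0]
    - [0.1,0,0.036,0,0]
    - [0.1,0,0.036,0,0]
    - [0.1,0,0.036,0,0]

```text
time_s: 47.4
position: [550.9, 61.1, 305.8]
ee_rot: [0.0, 0.998, 0.063, 0.0]
force: [0.3, 0.7, -0.8]
opening: 76.9
```

Run:
```python
from plan import *
st(); plan((546.8,27.0,300),7.2,clo=.1)
im=snapshot("scene")[:,:,::-1]
crop("scene",215,110,360,230,"s26",s=5,img=im)
```

```text
t 47.40 pos [550.9  61.1 305.8] psi 7.2 op 76.9 F [ 0.3  0.7 -0.8] j [ -2.  21. -10.  59.   0.  81.]
[[0.1,-0.0083,0.0333,0.0058,0.01]]
s26 scale 5 off 215 110
```

View pics/s26.png

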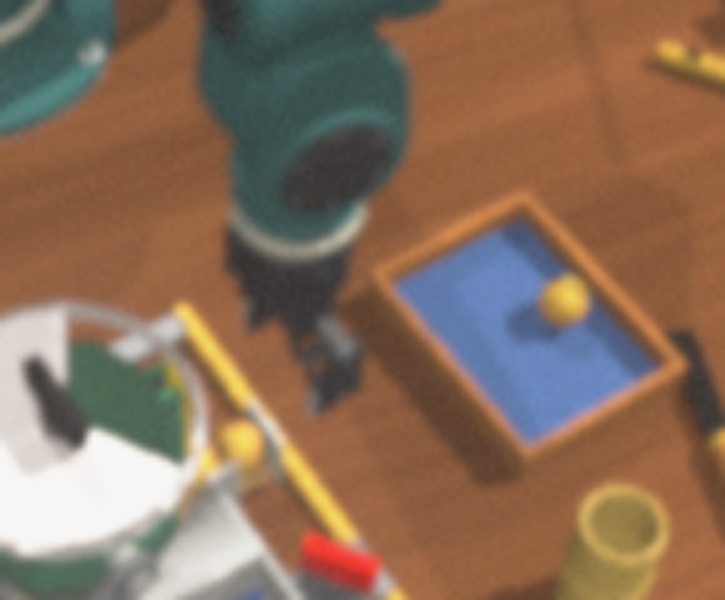

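>>> jog_arm:
  commands:
    - [0.1,-0.006,0.032,0,0]
    - [0.1,0,0,0.03,0]
    - [0.1,0,0,0.03,0]
    - [0.1,0,0,0,0]

```text
time_s: 47.78
position: [547.6, 29.9, 241.6]
ee_rot: [-0.0, 0.998, 0.062, -0.003]
force: [-0.2, 0.0, -1.9]
opening: 76.6
```

Run:
```python
from plan import *
st(); plan((546.8,27.0,204),7.2,clo=.1)
```

```text
t 47.78 pos [547.6  29.9 241.6] psi 7.1 op 76.6 F [-0.2  0.  -1.9] j [ -5.  23. -17.  50.  -0.  77.]
[[0.1,-0.0012,0.0027,0.0376,-0.06]]
```

>>> jog_arm:
  commands:
    - [0.1,-0.001,0.003,0.018,0]
    - [0.1,0,0,0.015,0]
    - [0.1,0,0,0,0]
    - [0.1,0,0,0,0]

```text
time_s: 48.12
position: [548.6, 27.5, 213.4]
ee_rot: [-0.0, 0.998, 0.063, -0.0]
force: [-0.4, 0.4, 0.4]
opening: 76.7
```

Run:
```python
from plan import *
st()
```

```text
t 48.12 pos [548.6  27.5 213.4] psi 7.2 op 76.7 F [-0.4  0.4  0.4] j [ -6.  25. -20.  46.  -0.  77.]
```

>>> jog_arm:
  commands:
    - [0.1,-0.002,0.001,0.009,0]
    - [0.1,0,0,0,0]
    - [1,0,0,0,0]
    - [1,0,0,0,0]
    - [1,0,0,0,0]

```text
time_s: 48.53
position: [546.8, 26.0, 204.0]
ee_rot: [0.0, 0.998, 0.063, 0.0]
force: [-0.5, -1.1, -0.4]
opening: 41.7
```

>>> jog_arm:
  commands:
    - [1,0,0,0,0]
    - [1,0,0,0,0]
    - [1,0,0,-0.015,0]
    - [1,0,0,-0.025,0]
    - [1,0,0,-0.03,0]

```text
time_s: 48.95
position: [546.0, 26.0, 273.3]
ee_rot: [-0.0, 0.998, 0.063, -0.002]
force: [0.7, 0.3, -0.4]
opening: 37.2
```

>>> jog_arm:
  commands:
    - [1,0,0,-0.035,0]
    - [1,0.001,-0.02,0,0]
    - [1,0.001,-0.034,0,0]
    - [1,0.001,-0.034,0,0]
    - [1,0.001,-0.034,0,0]

```text
time_s: 49.37
position: [534.9, 148.6, 308.8]
ee_rot: [0.0, 0.998, 0.062, 0.0]
force: [1.2, 0.3, -1.1]
opening: 37.3
```

Run:
```python
from plan import *
st(); plan((522.5,288,300),7.2,clo=1)
im=snapshot("scene")[:,:,::-1]
crop("scene",215,110,360,230,"s27",s=5,img=im)
```

```text
t 49.37 pos [534.9 148.6 308.8] psi 7.1 op 37.3 F [ 1.2  0.3 -1.1] j [  7.  21. -10.  60.  -0.  90.]
[[1,0.0013,-0.035,0.0022,-0.01],[1,0.0013,-0.035,0.0022,-0.01],[1,0.0013,-0.035,0.0022,-0.01],[1,0.0013,-0.035,0.0022,-0.01]]
s27 scale 5 off 215 110
```

View pics/s27.png

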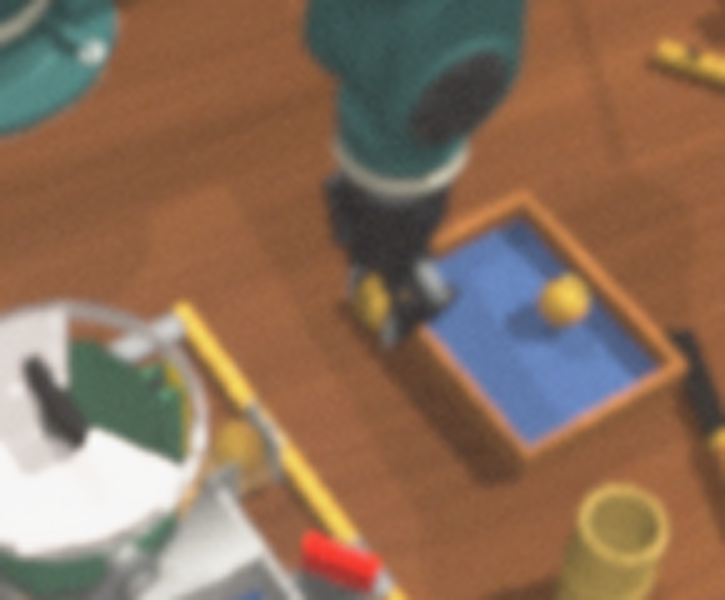

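>>> jog_arm:
  commands:
    - [1,0.001,-0.034,0,0]
    - [1,0.001,-0.034,0,0]
    - [1,0.001,-0.034,0,0]
    - [1,0.001,-0.025,0.01,0]
    - [1,0,-0.002,0.02,0]

```text
time_s: 49.83
position: [522.9, 279.7, 279.8]
ee_rot: [-0.001, 0.998, 0.064, 0.002]
force: [-0.1, 0.1, -0.5]
opening: 37.1
```

>>> jog_arm:
  commands:
    - [1,0,0,0.03,0]
    - [1,0,0,0.03,0]
    - [1,0,0,0.015,0]
    - [1,0,0,0,0]
    - [1,0,0,0,0]

```text
time_s: 50.25
position: [522.9, 275.9, 203.4]
ee_rot: [0.0, 0.998, 0.063, -0.001]
force: [0.3, -0.2, -0.4]
opening: 37.6
```

Run:
```python
from plan import *
st()
```

```text
t 50.25 pos [522.9 275.9 203.4] psi 7.2 op 37.6 F [ 0.3 -0.2 -0.4] j [ 20.  29. -14.  47.  -0. 103.]
```

>>> jog_arm:
  commands:
    - [1,0,-0.013,0.01,0]
    - [1,0,0,0.008,0]
    - [1,0,0,0,0]
    - [1,0,0,0,0]

```text
time_s: 50.58
position: [521.4, 289.1, 185.7]
ee_rot: [0.0, 0.998, 0.063, -0.0]
force: [0.7, 0.0, 0.4]
opening: 37.4
```

Run:
```python
from plan import *
st()
```

```text
t 50.58 pos [521.4 289.1 185.7] psi 7.2 op 37.4 F [0.7 0.  0.4] j [ 21.  30. -15.  45.  -0. 104.]
```

>>> jog_arm:
  commands:
    - [1,0,0,0.005,0]
    - [1,0,0,0,0]
    - [0.4,0,0,0,0]
    - [0.4,0,0,0,0]
    - [0.3,0,0,0,0]

```text
time_s: 51.0
position: [521.5, 288.8, 180.7]
ee_rot: [-0.0, 0.998, 0.063, 0.0]
force: [-1.3, -0.2, -0.1]
opening: 59.6
```

>>> jog_arm:
  commands:
    - [0.3,0,0,-0.025,0]
    - [0.1,0,0,-0.04,0]
    - [0.1,0,0,-0.04,0]
    - [0.1,0,0.02,-0.02,0]
    - [0.1,0,0.034,0,0]

```text
time_s: 51.42
position: [528.9, 236.8, 310.3]
ee_rot: [-0.001, 0.998, 0.064, 0.004]
force: [1.3, 1.2, 0.5]
opening: 76.8
```

>>> jog_arm:
  commands:
    - [0.1,0,0.036,0,0]
    - [0.1,0,0.036,0,0]
    - [0.1,0,0.036,0,0]
    - [0.1,0,0.036,0,0]
    - [0.1,0,0,0,0]

```text
time_s: 51.83
position: [546.9, 87.7, 305.7]
ee_rot: [0.001, 0.998, 0.061, 0.0]
force: [0.1, 0.2, 0.0]
opening: 76.7
```

Run:
```python
from plan import *
st(); plan((546.8,27.0,300),7.2,clo=.1)
im=snapshot("scene")[:,:,::-1]
crop("scene",215,110,360,230,"s28",s=5,img=im)
```

```text
t 51.83 pos [546.9  87.7 305.7] psi 7.0 op 76.7 F [0.1 0.2 0. ] j [  1.  21. -10.  59.  -0.  84.]
[[0.1,-0.0037,0.0301,0.0028,-0.12],[0.1,-0.0038,0.0301,0.0028,-0.12]]
s28 scale 5 off 215 110
```

View pics/s28.png

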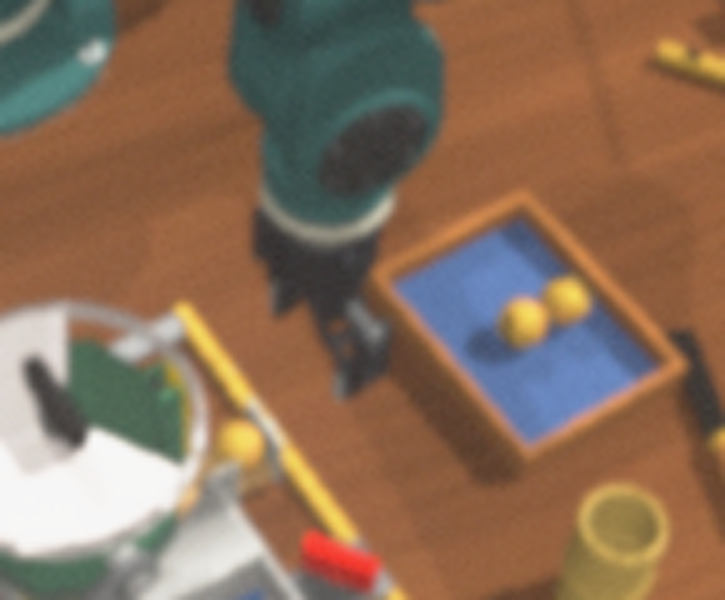

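Two bells lie in the tray (crop (567,300), (524,322)); the third waits at the stop (240,440).

>>> jog_arm:
  commands:
    - [0.1,-0.004,0.031,0.02,0]
    - [0.1,-0.004,0.03,0.03,0]
    - [0.1,0,0,0.015,0]
    - [0.1,0,0,0,0]
    - [0.1,0,0,0,0]

```text
time_s: 52.3
position: [545.8, 32.2, 241.2]
ee_rot: [-0.0, 0.998, 0.063, -0.001]
force: [0.3, -0.2, 0.0]
opening: 76.5
```

Run:
```python
from plan import *
st(); plan((546.8,27.0,204),7.2,clo=.1)
```

```text
t 52.30 pos [545.8  32.2 241.2] psi 7.2 op 76.5 F [ 0.3 -0.2  0. ] j [ -5.  23. -18.  49.   0.  78.]
[[0.1,0.0003,0.0053,0.0372,0.02]]
```

>>> jog_arm:
  commands:
    - [0.1,0,0.005,0.018,0]
    - [0.1,0,0,0.018,0]
    - [0.1,0,0,0,0]
    - [0.1,0,0,0,0]

```text
time_s: 52.63
position: [546.8, 27.6, 206.1]
ee_rot: [-0.0, 0.998, 0.063, 0.0]
force: [-1.0, 0.0, 0.5]
opening: 76.9
```

Run:
```python
from plan import *
st()
```

```text
t 52.63 pos [546.8  27.6 206.1] psi 7.3 op 76.9 F [-1.   0.   0.5] j [ -6.  25. -21.  44.   0.  77.]
```

>>> jog_arm:
  commands:
    - [0.1,0,0,0.002,0]
    - [1,0,0,0,0]
    - [1,0,0,0,0]
    - [1,0,0,0,0]
    - [1,0,0,0,0]

```text
time_s: 53.05
position: [546.9, 26.7, 203.9]
ee_rot: [-0.0, 0.998, 0.063, 0.001]
force: [-0.1, 2.1, 6.5]
opening: 37.8
```

>>> jog_arm:
  commands:
    - [1,0,0,0,0]
    - [1,0,0,0,0]
    - [1,0,0,-0.015,0]
    - [1,0,0,-0.025,0]
    - [1,0,0,-0.03,0]

```text
time_s: 53.47
position: [546.0, 26.6, 273.1]
ee_rot: [-0.0, 0.998, 0.063, -0.001]
force: [1.4, 0.0, -0.3]
opening: 37.6
```

>>> jog_arm:
  commands:
    - [1,0,0,-0.035,0]
    - [1,0.001,-0.02,0,0]
    - [1,0.003,-0.034,0,0]
    - [1,0.003,-0.034,0,0]
    - [1,0.003,-0.034,0,0]

```text
time_s: 53.88
position: [541.0, 150.0, 308.6]
ee_rot: [-0.0, 0.998, 0.062, 0.0]
force: [1.6, 0.0, 0.3]
opening: 37.4
```

Run:
```python
from plan import *
st(); plan((545,250,300),7.2,clo=1)
im=snapshot("scene")[:,:,::-1]
crop("scene",215,110,360,230,"s29",s=5,img=im)
```

```text
t 53.88 pos [541.  150.  308.6] psi 7.1 op 37.4 F [1.6 0.  0.3] j [ 7. 21. -9. 60.  0. 90.]
[[1,0.0055,-0.0329,0.0029,-0.02],[1,0.0055,-0.0329,0.0029,-0.02],[1,0.0055,-0.0329,0.0029,-0.02]]
s29 scale 5 off 215 110
```

View pics/s29.png

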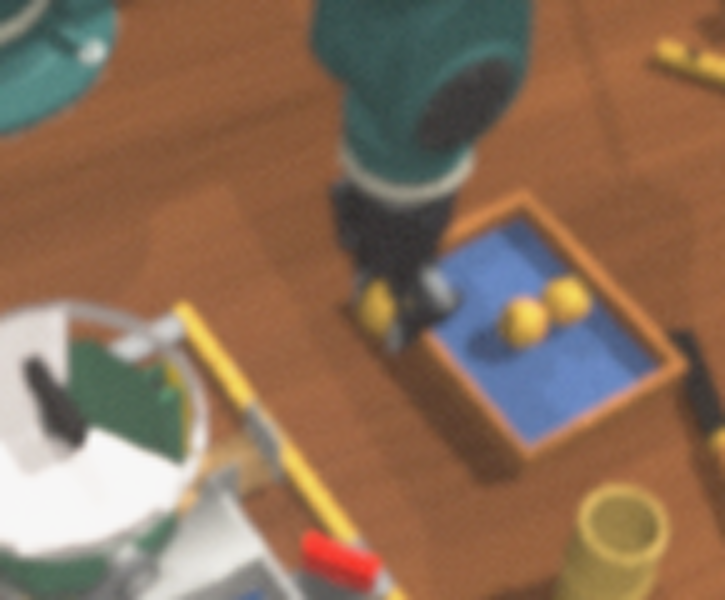

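>>> jog_arm:
  commands:
    - [1,0.005,-0.032,0,0]
    - [1,0.006,-0.032,0,0]
    - [1,0.006,-0.028,0,0]
    - [1,0,0,0.02,0]
    - [1,0,0,0,0]

```text
time_s: 54.35
position: [545.8, 243.4, 285.7]
ee_rot: [0.0, 0.998, 0.064, -0.002]
force: [-0.7, -0.1, -1.3]
opening: 37.3
```

Run:
```python
from plan import *
st(); plan((545,247,205),7.2,clo=1)
```

```text
t 54.35 pos [545.8 243.4 285.7] psi 7.3 op 37.3 F [-0.7 -0.1 -1.3] j [16. 25. -6. 59. -0. 99.]
[[1,-0.0002,-0.0018,0.0404,0.07],[1,-0.0002,-0.0018,0.0404,0.07]]
```

>>> jog_arm:
  commands:
    - [1,0,-0.004,0.03,0]
    - [1,0,0,0.03,0]
    - [1,0,0,0.025,0]
    - [1,0,0,0,0]
    - [1,0,0,0,0]

```text
time_s: 54.77
position: [545.9, 245.5, 203.4]
ee_rot: [0.0, 0.998, 0.062, -0.001]
force: [-0.4, 0.9, 0.8]
opening: 37.5
```

Run:
```python
from plan import *
st()
```

```text
t 54.77 pos [545.9 245.5 203.4] psi 7.2 op 37.5 F [-0.4  0.9  0.8] j [ 16.  29. -13.  48.  -0.  99.]
```

>>> jog_arm:
  commands:
    - [1,0,0,0.012,0]
    - [1,0,0,0.008,0]
    - [1,0,0,0,0]
    - [1,0,0,0.003,0]
    - [1,0,0,0,0]

```text
time_s: 55.18
position: [546.5, 246.3, 181.2]
ee_rot: [-0.0, 0.998, 0.063, 0.001]
force: [-0.4, 1.1, 2.6]
opening: 37.6
```

>>> jog_arm:
  commands:
    - [1,0,0,0,0]
    - [0.4,0,0,0,0]
    - [0.4,0,0,0,0]
    - [0.3,0,0,0,0]
    - [0.3,0,0,0,0]

```text
time_s: 55.6
position: [546.0, 246.3, 180.3]
ee_rot: [-0.0, 0.998, 0.063, -0.0]
force: [0.3, 0.0, 1.1]
opening: 60.1
```

>>> jog_arm:
  commands:
    - [0.3,0,0,-0.025,0]
    - [0.3,0,0,-0.04,0]
    - [0.3,0,0,-0.04,0]
    - [0.3,-0.02,0.02,-0.04,0]
    - [0.3,-0.03,0.025,0,0]

```text
time_s: 56.02
position: [507.1, 199.7, 325.0]
ee_rot: [-0.001, 0.998, 0.064, 0.005]
force: [1.4, -1.4, -0.1]
opening: 59.9
```

>>> jog_arm:
  commands:
    - [0.3,-0.03,0.025,0,0]
    - [0.3,-0.03,0.025,0,0]
    - [0.3,-0.03,0.025,0,0]
    - [0.3,0,0,0,0]
    - [0.3,0,0,0,0]

```text
time_s: 56.43
position: [423.8, 112.1, 319.7]
ee_rot: [0.0, 0.998, 0.062, 0.0]
force: [1.1, -0.5, 0.4]
opening: 59.8
```

Run:
```python
from plan import *
st()
a=snapshot("scene")[:,:,::-1];b=snapshot("top")[:,:,::-1]
crop("scene",165,120,360,290,"s30",s=3.5,img=a)
crop("top",140,85,365,265,"t30",s=3.3,img=b)
```

```text
t 56.43 pos [423.8 112.1 319.7] psi 7.1 op 59.8 F [ 1.1 -0.5  0.4] j [  4.   9. -24.  56.  -0.  87.]
s30 scale 3.5 off 165 120
t30 scale 3.3 off 140 85
```

View pics/s30.png

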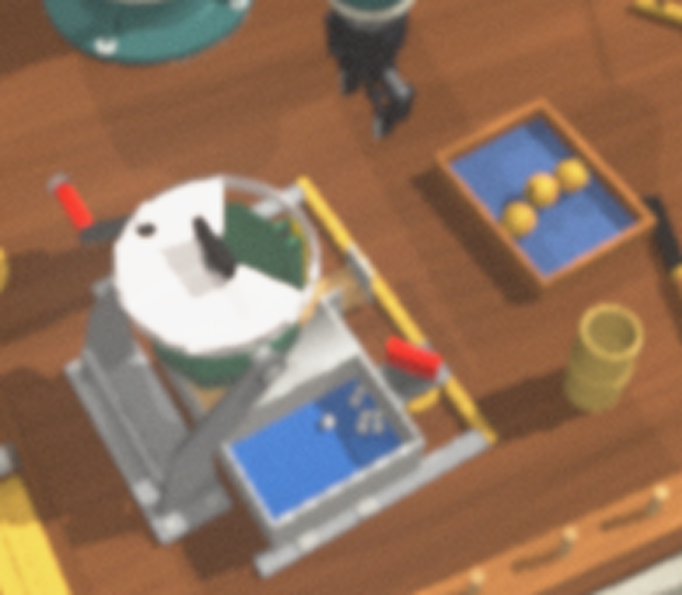

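View pics/t30.png

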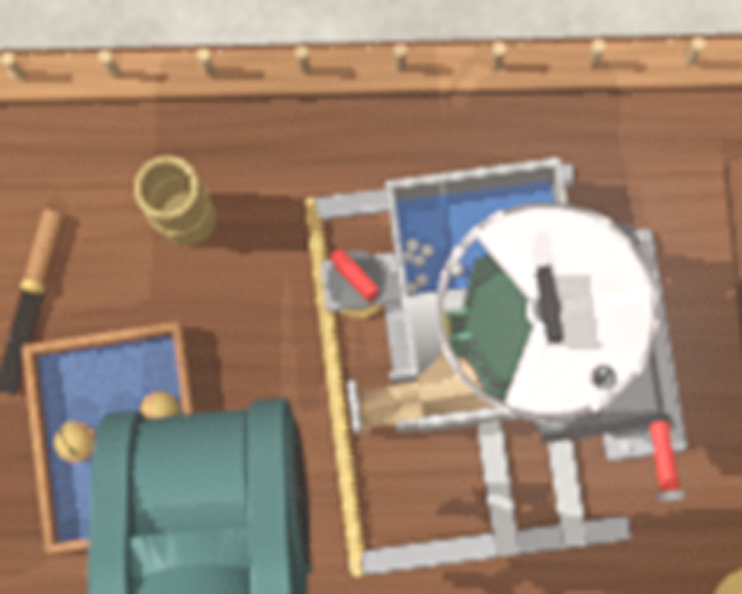

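Run:
```python
from meas import *
for n in("scene","top"):
  im=snapshot(n)[:,:,::-1]
  for A,c,m in blobs(red(im),20):
    if A<1000: print(n,A,c.round(1))
```

```text
scene 74 [185.6 178.5]
scene 111 [282.2 221.8]
top 86 [246.6 167.4]
top 97 [341.1 223.6]
```

```bash
python3 -c "
from cell import *
print(job_done())"
```

```text
the job is handed in; nothing more can be done
None
```

The job is done and handed in at about 56 s of the 210 s allowed. All three bells are in the felt-lined tray and all seven steel balls are in the blue bay.

I turned the cap to the small hole, then tipped and rocked the barrel. After setting it upright I fed the carriage along and turned the cap to the open port. I tipped the bells into the wooden chute, set the barrel upright again, and carried the bells one at a time to the tray. The tray had been knocked aside partway through, so I measured its position again before placing anything.

What the last checks showed:
- **Bells:** three lie at rest in the tray, the most there can be. The chute is empty, and no bell shows through the open port.
- **Balls:** seven were counted in the bay, also the most there can be. That count came from the view after the carriage had been fed. The view just before feeding showed only six, because one was hidden under the cap.
- **Barrel:** the handle is back within half a pixel of where it started, in both views.
- **Other things on the bench:** I never moved the arm near the bamboo, cymbals or scraper. The bamboo and scraper looked untouched in the last pictures; I did not check the cymbals at the end.

One check disagreed. The knob moved about 115 mm, not the full 120 mm. It resisted about 43 N of further push, and the bay walls already sat about 5 mm along at the start, so I took it to be at its end stop and did not test it again.

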